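# Scoop the valve balls from the bin under the rack beam into the order tray

### The job

With the scoop, get all six brass balls out of their bin under the blue beam and tip them into the grey tray, never touching them with the gripper and spilling none. Then stand the scoop back flat in the middle of its black mat and let go of it. Leave the hexagon plugs in the other bin, the valve, the tape roll and the carton where they are.

Things in the scene. Friction and masses are not known exactly. Their poses are not given: they have to be found in the camera images.
- scoop: Aluminium scoop, 160 g: flat pan 80 long (x) x 76 wide (y), sides and back 30 high, sheet 2 to 3 thick, open at the front (+x). Origin: centre of the pan's underside; z up when it stands flat. A black bar handle, 20 (x) x 18 (y) thick, 95 long, rises from the back wall leaning back 30 degrees from upright: axis from (-40, 0, 18) to (-87, 0, 100).
- scoop_grip (a point): On the handle's axis, 62 up the handle, where it is best gripped across its 18 mm thickness (fingers closing along the scoop's y); scoop frame (-71, 0, 72).
- scoop_lip (a point): Middle of the pan's front lip, underside; scoop frame (40, 0, 0).
- bin_balls: Cream picking bin, fixed, holding the balls. Origin: on the bench, on its middle line. Flat floor 3 above the bench, x from -75 to +55, 88 wide (y). Its open end (-x) has only a lip 12 above the bench; the back (+x) is a plate sloping up at 50 degrees from the floor's edge at x = +55 to x = +82, 35 high; sides 35 high, walls 3 thick.
- bin_plugs: The same kind of bin, fixed, side by side with the other (100 from centre to centre, either may be the nearer to the robot), holding three hexagon plugs.
- rack: Fixed blue steel rack over both bins. Origin on the bench between the bins, axes as the bins'. A beam 30 thick (x from -40 to -10), 270 long (y), from 120 to 195 above the bench, passes over the middle of both bins; its two posts, 30 x 30, stand at y = +-120, outside the bins.
- tray: Grey order tray, fixed to the bench: 160 (x) x 140 (y) x 50 high outside, walls and floor 4 thick, open above. Origin: centre of its underside.
- mat: Black rubber mat, fixed to the bench, 150 (x) x 120 (y) x 4 thick, where the scoop stands at the start. Origin: centre of its underside.
- valve: Bystander: brass ball valve lying on the bench, 76 long (y) x 34 x 34 with a red lever on top (y from -10 to 76, top at 52). Origin: underside, middle of its body.
- tape: Bystander: white roll of thread tape lying flat, 56 across, 19 high. Origin: centre of its underside.
- carton: Bystander: small cardboard carton 70 (x) x 50 (y) x 45 high. Origin: centre of its underside.
- ball0: One of six alike brass valve balls, 22 across, with two small flats at the ends of its bore (z axis, 19.8 from flat to flat). Origin: its centre. About 30 g.
- ball1: One of six alike brass valve balls, 22 across, with two small flats at the ends of its bore (z axis, 19.8 from flat to flat). Origin: its centre. About 30 g.
- ball2: One of six alike brass valve balls, 22 across, with two small flats at the ends of its bore (z axis, 19.8 from flat to flat). Origin: its centre. About 30 g.
- ball3: One of six alike brass valve balls, 22 across, with two small flats at the ends of its bore (z axis, 19.8 from flat to flat). Origin: its centre. About 30 g.
- ball4: One of six alike brass valve balls, 22 across, with two small flats at the ends of its bore (z axis, 19.8 from flat to flat). Origin: its centre. About 30 g.
- ball5: One of six alike brass valve balls, 22 across, with two small flats at the ends of its bore (z axis, 19.8 from flat to flat). Origin: its centre. About 30 g.
- plug0: One of three alike brass hexagon plugs: hexagon head 26 over corners, 9 high, and a 18 mm round shank above it, 20 high in all. Origin: underside of the head.
- plug1: One of three alike brass hexagon plugs: hexagon head 26 over corners, 9 high, and a 18 mm round shank above it, 20 high in all. Origin: underside of the head.
- plug2: One of three alike brass hexagon plugs: hexagon head 26 over corners, 9 high, and a 18 mm round shank above it, 20 high in all. Origin: underside of the head.
There are look-alikes about, which are no part of the job. There is more than one size of the scoop; the job needs the middle-sized.

How it is judged:
By the outcome, as a careful person would: the job done as asked, in the order asked, and still so for the second after the job is handed in, with the robot touching nothing.
It also fails if it takes over 67 s, if anything falls off the work surface, if the arm or the gripper's body presses on something with over 40 N, if the wrist force passes 120 N, or if a joint passes its speed limit or range.

### The arm

A 6-joint arm with a two-finger parallel gripper is mounted at the origin on the work surface. World frame = base frame: x ahead of the robot, y to its left, z up, the work surface at z = 0. Lengths are in m, angles in rad, forces in N, time in s.
With the tool pointing down it reaches from about 0.425 to 0.95 m from the base axis. Payload 3.5 kg.
Tool frame: the origin (TCP) lies midway between the tips of the shut fingers; the grasp point (between the pads) lies 19 mm behind it; z points along the fingers, y is the direction in which the jaws open and shut (so a half turn about z gives the same grasp; the last joint's range is limited). The gripper opens to 85 mm and grips with 20 to 120 N. Pads are 22 mm wide; open, the fingers measure 114 mm over their backs; the gripper's body (76 mm by 85 mm) begins 54 mm behind the grasp point. The pads swing forward as they close: fully open they stand 13 mm farther back than shut.
Start: joints at [1.072, 0.286, 1.577, -0, 1.279, -0.15], TCP at [0.231, 0.634, 0.231] pointing down, gripper open.
Joint ranges: [-2.77, 2.77], [-0.9, 2.22], [0.21, 2.48], [-1.53, 4.67], [0.24, 2.81], [-2.84, 2.84]. Speed limits (rad/s): [2.79, 2.79, 3.14, 3.14, 3.14, 3.14].

### API

Orientations are given as a unit quaternion [x, y, z, w].
In Python, from plant import * gives the robot as it stands.
- The arm moves only by the shell command python3 -m jog 'ROWS' [FORCE]. ROWS is a JSON object of lists of equal length, an entry for each row: "travel": the shift along the world's x, y, z in mm, a list of three; "dr": the turn, a rotation vector about the world's x, y, z in degrees, a list of three; "jaw": the closure in counts, from 0 (fully open) to 255 (shut). In form: {"travel": [[x, y, z], ...], "dr": [[wx, wy, wz], ...], "jaw": [jaw, ...]}. A call has 1 to 5 rows; each row shifts and turns the commanded pose from where the row before left it; what a row does not reach is not made up. A row lasts 1/12 s, in which the tool goes at most 41.7 mm and 7.16 degrees, less where a joint would pass 70% of its speed; a pose out of reach is approached as far as the arm can. A call is refused whole if a number of a shift passes 41.7 or a number of a turn 7.16, either way. A call with a gripper value outside its range is refused whole. The fingers move at their own pace and stop on an object; FORCE is the grip in N (left out, the last holds). Time passes only in rows, so rows that do not move let the fingers close. It gives the time, the measured TCP pose, the force and the opening at its end, in the units of the state.
- get_state(): the state, without advancing time (a new reading comes with each control period).
- read_camera(name): name is "scene" or "side" or "wrist"; returns the picture (384x512x3 uint8, red, green, blue); there is no depth.
- camera_info(name): a dict with "K" (3x3 intrinsics, pixels), "k1" (the pictures are not rectified: a ray, as slopes to the right and down, at radius r is drawn at 1 + k1 r^2 times it, then the intrinsics apply), "R" (3x3) and "t" (3): a world point X has camera coordinates R X + t; the wrist camera has in their place "mount" (4x4, takes a point from camera to tool coordinates, whose origin is the TCP and whose axes are the flange's). Camera axes: x right, y down, z forward; pixel columns grow to the right and rows downward; lengths in m; the calibration is good to about 2 mm. A picture is of the moment at which its call begins: read the wrist's pose just before it. camera_info takes no time and is no camera call.
- sign_off(): hands the job in, once; it reports no verdict.
The state is a dict: "time": time; "qpos": joint angles; "dq": joint speeds; "joint_efforts": joint torques, N m; "eef_pos": TCP position; "tcp_rot": TCP orientation; "contact_force": force on the tool from outside, world axes, zero at the start; "wrist_torque": the same for the moment, N m; "opening": opening from 0.0 (shut) to 1.0 (fully open).
Only numpy, scipy, OpenCV 4.12 (cv2) and the standard library are available. Lean on these libraries where they do the work, as an engineer would, in place of code of your own. Each camera call takes 0.05 s, during which the arm holds its last target. There are 200 camera calls.

## Working session

There is one attempt and no reset: what is moved stays moved. The work goes in short steps, Python scripts to look and compute and a shell command to move; the robot and the scene stay as the last step left them, time stands still between calls to the robot, and variables do not carry over. Pictures are saved under pics/ and viewed, about 8 in all and at most 12, crops included, and the job is handed in when it is done.

```bash
mkdir -p pics; ls
python3 - <<'E'
from plant import *
import cv2,numpy as np
for n in ("scene","side"):
    cv2.imwrite(f"pics/{n}0.png",cv2.resize(read_camera(n)[:,:,::-1],(768,576),interpolation=cv2.INTER_CUBIC))
    cv2.imwrite(f"pics/raw_{n}0.png",read_camera(n)[:,:,::-1])
    i=camera_info(n);print(n,i)
print(camera_info("wrist"));print(get_state())
E
```

```text
pics
scene {'K': array([[486.36728391,   0.        , 248.31627746],
       [  0.        , 486.36728391, 188.16940779],
       [  0.        ,   0.        ,   1.        ]]), 'k1': -0.19069761060031135, 'R': array([[ 0.16780347, -0.9858148 ,  0.00334236],
       [-0.90957554, -0.1561318 , -0.38509115],
       [ 0.38015041,  0.0615795 , -0.92287249]]), 't': array([-0.21556592,  0.42990408,  1.38739259])}
side {'K': array([[404.29356686,   0.        , 256.72674362],
       [  0.        , 404.29356686, 191.63675344],
       [  0.        ,   0.        ,   1.        ]]), 'k1': -0.037167898079310355, 'R': array([[-0.9876334 , -0.15585704, -0.01699545],
       [-0.06787127,  0.5227504 , -0.84977969],
       [ 0.14132853, -0.8381173 , -0.52686397]]), 't': array([0.41372843, 0.16321636, 1.08368754])}
{'K': array([[340.85222683,   0.        , 251.18318556],
       [  0.        , 340.85222683, 194.22302731],
       [  0.        ,   0.        ,   1.        ]]), 'k1': -0.06280604646110867, 'mount': array([[ 9.53835327e-04, -9.53984329e-01, -2.99854950e-01,
         7.63119513e-02],
       [ 9.999995
[... 242 characters left out ...]
time': 0.2, 'qpos': array([ 1.07200958e+00,  2.86896535e-01,  1.57763019e+00, -1.73651733e-05,
        1.27859400e+00, -1.50001613e-01]), 'dq': array([ 7.29014357e-04, -6.93316388e-04, -5.76947593e-03, -3.57967560e-06,
       -1.19809997e-03,  1.68531503e-03]), 'joint_efforts': array([ 1.31258334e-03, -4.05992889e+01, -2.92680198e+01, -1.08423342e-04,
        4.08837455e-03,  1.30652302e-05]), 'eef_pos': array([0.23046037, 0.6339942 , 0.23042273]), 'tcp_rot': array([ 1.73507432e-01,  9.84832264e-01, -7.26837897e-04, -2.35646129e-04]), 'contact_force': array([ 0.29824302, -0.6782042 ,  0.52973299]), 'wrist_torque': array([-0.05203917,  0.06071634,  0.02854469]), 'opening': 0.9978388464185052}
```

View pics/scene0.png

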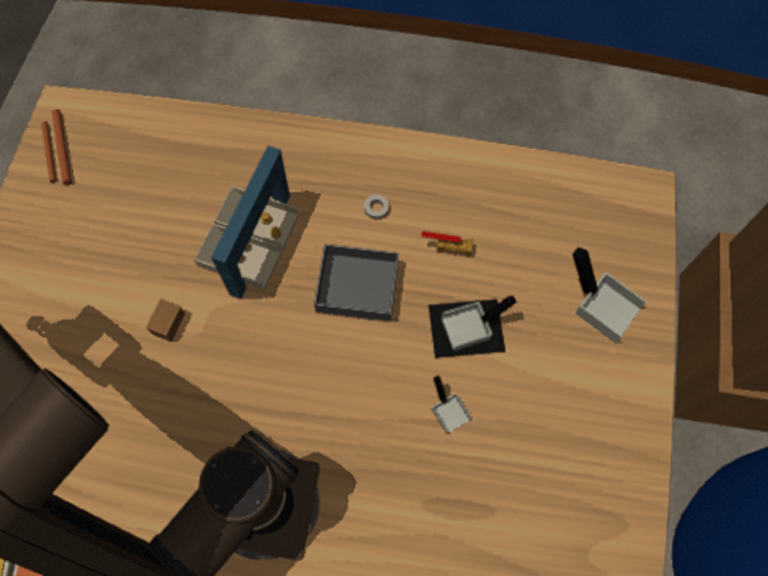

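View pics/side0.png

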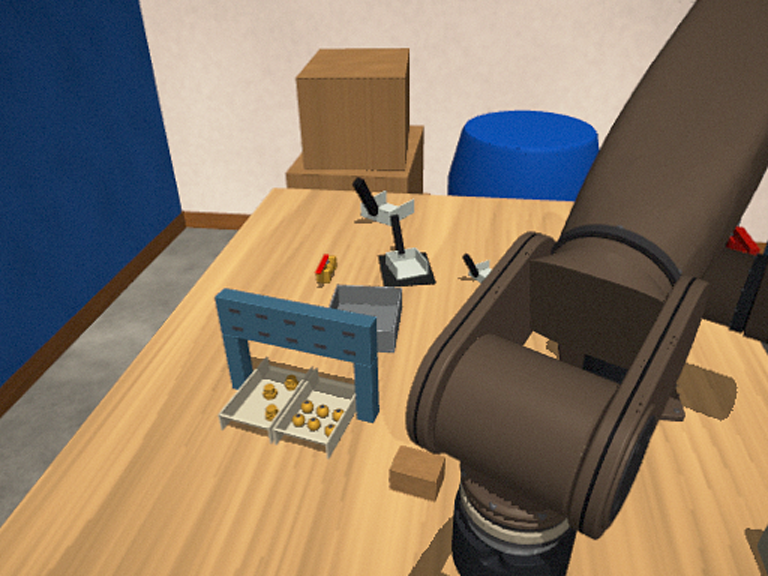

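The scoop candidates in scene0 are large at (610,300) off the mat, middle-sized at (465,325) on the black mat, and small at (450,410). The one on the mat fits. The side view shows six balls in the bin nearer the robot, at about (318,415). I'll check both in one enlarged crop.

```bash
cat > h.py <<'E'
from plant import *
import cv2,numpy as np
from scipy.spatial.transform import Rotation as Rn
def cam(name,st=None):
    i=camera_info(name)
    if name=="wrist":
        T=np.eye(4);T[:3,:3]=Rn.from_quat(st["tcp_rot"]).as_matrix();T[:3,3]=st["eef_pos"]
        M=T@i["mount"];R=M[:3,:3].T;t=-R@M[:3,3]
    else: R,t=i["R"],i["t"]
    return i["K"],i["k1"],R,t
def ray(c,uv):
    K,k,R,t=c
    d=np.array([(uv[0]-K[0,2])/K[0,0],(uv[1]-K[1,2])/K[1,1]]);p=d.copy()
    for _ in range(30): p=d/(1+k*(p@p))
    return -R.T@t,R.T@np.array([*p,1])
def onz(c,uv,z):
    o,d=ray(c,uv);return o+d*(z-o[2])/d[2]
def tri(c1,u1,c2,u2):
    o1,d1=ray(c1,u1);o2,d2=ray(c2,u2)
    s=np.linalg.lstsq(np.c_[d1,-d2],o2-o1,rcond=None)[0]
    a,b=o1+s[0]*d1,o2+s[1]*d2;return (a+b)/2,np.linalg.norm(a-b)
def proj(c,X):
    K,k,R,t=c;q=R@np.asarray(X)+t;p=q[:2]/q[2];p=p*(1+k*p@p);return K[:2,:2]@p+K[:2,2]
E
python3 - <<'E'
import cv2,numpy as np
a=cv2.imread("pics/raw_scene0.png");b=cv2.imread("pics/raw_side0.png")
def crop(im,x,y,w,h,W,H): return cv2.resize(im[y:y+h,x:x+w],(W,H),interpolation=cv2.INTER_CUBIC)
top=np.hstack([crop(a,125,90,80,60,400,300),crop(a,270,180,80,60,400,300)])
bot=np.hstack([crop(b,140,230,100,75,400,300),crop(b,235,120,80,60,400,300)])
cv2.imwrite("pics/crop1.png",np.vstack([top,bot]))
E
```

```text
(no output)
```

View pics/crop1.png

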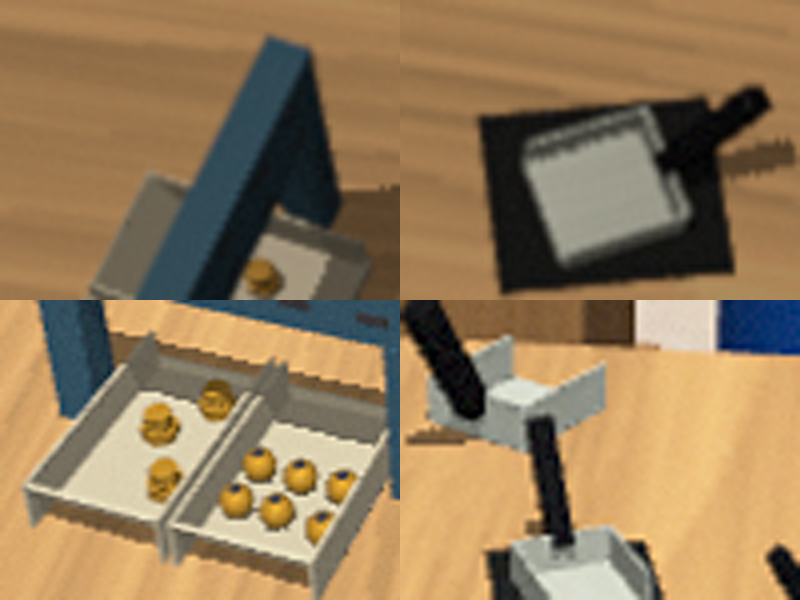

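The mid-sized scoop stands on the mat, handle to the upper right. Its front faces left, towards the robot's +y. Each bin's low lip is on the near side in the side view (robot's +y), with the sloped back towards the tray. The six balls are in the bin nearer the robot. Next I'll measure all of these.

```bash
cat > m.py <<'E'
from h import *
cs,cd=cam("scene"),cam("side")
S=lambda x,y:(x/1.5,y/1.5)
C=lambda x,y:(270+(x-400)/5,180+y/5)
B=lambda x,y:(125+x/5,90+y/5)
D=lambda x,y:(140+x/4,230+(y-300)/4)
np.set_printoptions(precision=3,suppress=True)
def rep(n,ps,zs):
    P=np.array([onz(cs,p,z) for p,z in zip(ps,zs)]);print(n,P[:,:2].tolist().__repr__() if 0 else "\n",P,"mean",P.mean(0),"edges",np.linalg.norm(P-np.roll(P,-1,0),axis=1));return P
rep("mat",[C(480,115),C(705,97),C(734,272),C(500,290)],[.004]*4)
rep("pan front edge",[C(525,165),C(565,262)],[.006]*2)
rep("pan back top",[C(655,105),C(690,215)],[.034]*2)
print("handle top",onz(cs,C(757,98),.104),tri(cs,C(757,98),cd,(235+140/5,120+123/5)))
rep("tray",[S(323,246),S(398,251),S(393,320),S(316,311)],[.05]*4)
rep("beam top",[B(270,38),B(308,50),S(242,296),S(215,286)],[.195]*4)
# side camera bin: balls
for p in [(258,463),(300,474),(342,486),(237,498),(277,510),(322,527)]: print("ball",onz(cd,D(*p),.014))
for n,p,z in [("lipL",(175,520),.012),("lipR",(315,568),.012),("floor back L",(283,408),.003),("floor back R",(385,443),.003),("top back R",(388,405),.035),("top back L",(280,362),.035)]: print(n,onz(cd,D(*p),z))
E
python3 m.py
```

```text
mat 
 [[ 0.464 -0.261  0.004]
 [ 0.5   -0.402  0.004]
 [ 0.387 -0.433  0.004]
 [ 0.351 -0.29   0.004]] mean [ 0.426 -0.346  0.004] edges [0.146 0.118 0.147 0.116]
pan front edge 
 [[ 0.435 -0.294  0.006]
 [ 0.375 -0.327  0.006]] mean [ 0.405 -0.31   0.006] edges [0.068 0.068]
pan back top 
 [[ 0.477 -0.368  0.034]
 [ 0.409 -0.398  0.034]] mean [ 0.443 -0.383  0.034] edges [0.075 0.075]
handle top [ 0.463 -0.421  0.104] (array([ 0.464, -0.422,  0.096]), np.float64(0.005825024687532164))
tray 
 [[ 0.539 -0.02   0.05 ]
 [ 0.555 -0.179  0.05 ]
 [ 0.4   -0.193  0.05 ]
 [ 0.393 -0.035  0.05 ]] mean [ 0.472 -0.107  0.05 ] edges [0.159 0.155 0.158 0.147]
beam top 
 [[0.675 0.112 0.195]
 [0.67  0.087 0.195]
 [0.347 0.087 0.195]
 [0.358 0.142 0.195]] mean [0.513 0.107 0.195] edges [0.026 0.323 0.056 0.319]
ball [0.527 0.16  0.014]
ball [0.498 0.166 0.014]
ball [0.47  0.173 0.014]
ball [0.531 0.192 0.014]
ball [0.504 0.199 0.014]
ball [0.474 0.209 0.014]
lipL [0.564 0.214 0.012]
lipR [0.471 0.24  0.012]
floor back L [0.528 0.095 0.003]
floor back R [0.454 0.119 0.003]
top back R [0.451 0.118 0.035]
top back L [0.53  0.086 0.035]
```

```bash
R='{"travel":[[23,-33,9],[23,-33,9],[23,-33,9],[23,-33,9]],"dr":[[0,0,-7],[0,0,-7],[0,0,-7],[0,0,-7]],"jaw":[0,0,0,0]}'; 
python3 -m jog '{"travel":[[23,-20,12],[23,-30,12],[23,-30,12],[23,-30,12]],"dr":[[0,0,-6],[0,0,-7],[0,0,-7],[0,0,-7]],"jaw":[0,0,0,0]}'
python3 -m jog '{"travel":[[23,-33,9],[23,-33,9],[23,-33,9],[23,-33,9]],"dr":[[0,0,-7],[0,0,-7],[0,0,-7],[0,0,-7]],"jaw":[0,0,0,0]}'
python3 -m jog '{"travel":[[23,-33,9],[23,-33,9],[23,-33,9],[23,-33,9]],"dr":[[0,0,-7],[0,0,-7],[0,0,-7],[0,0,-7]],"jaw":[0,0,0,0]}'
python3 -m jog '{"travel":[[23,-33,9],[23,-33,9],[23,-33,9],[23,-33,9]],"dr":[[0,0,-7],[0,0,-7],[0,0,-7],[0,0,-7]],"jaw":[0,0,0,0]}'
```

```text
time: 0.53
eef_pos: [0.3231, 0.5231, 0.2793]
tcp_rot: [0.401, 0.916, -0.0, -0.0]
contact_force: [1.0, 0.1, -0.0]
opening: 1.003
time: 0.87
eef_pos: [0.4152, 0.3906, 0.3156]
tcp_rot: [0.611, 0.792, -0.0, -0.0]
contact_force: [0.9, 0.3, -0.6]
opening: 1.001
time: 1.2
eef_pos: [0.5072, 0.2585, 0.3517]
tcp_rot: [0.784, 0.62, 0.0, -0.0]
contact_force: [0.7, 1.8, 0.4]
opening: 1.003
time: 1.53
eef_pos: [0.5993, 0.1265, 0.3876]
tcp_rot: [0.911, 0.412, -0.0, -0.0]
contact_force: [-0.3, 1.5, -0.6]
opening: 1.0
```

```bash
python3 -m jog '{"travel":[[-8,-31,-5],[-8,-31,-5],[-8,-31,-5],[-8,-31,-5],[-8,-31,-5]],"dr":[[0,0,-7],[0,0,-7],[0,0,-7],[0,0,-7],[0,0,-7]],"jaw":[0,0,0,0,0]}'
python3 -m jog '{"travel":[[-8,-31,-5],[-8,-31,-5],[-8,-31,-5],[-8,-31,-5],[-8,-31,-5]],"dr":[[0,0,-7],[0,0,-7],[0,0,-7],[0,0,-7],[0,0,-7]],"jaw":[0,0,0,0,0]}'
cat >> h.py <<'E'
def target(psi,tau,grip,back=0.):
    "tool pose holding the scoop with front azimuth psi, tool tilt tau (deg); grasp point = grip - back*z"
    p,t=np.radians([psi,tau]);f=np.array([np.cos(p),np.sin(p),0]);u=np.array([0,0,1.])
    z=np.sin(t)*f-np.cos(t)*u;x=-np.cos(t)*f-np.sin(t)*u
    return np.array(grip)+(.019-back)*z,np.c_[x,np.cross(z,x),z]
def plan(psi,tau,grip,back=0.,st=None):
    st=st or get_state();P,Rt=target(psi,tau,grip,back);Rc=Rn.from_quat(st["tcp_rot"])
    d=(P-st["eef_pos"])*1e3;w=(Rn.from_matrix(Rt)*Rc.inv()).as_rotvec(degrees=True)
    n=int(np.ceil(max(np.linalg.norm(d)/41.6,np.linalg.norm(w)/7.1)))
    print("travel",d.round(1),"dr",w.round(1),"min rows",n,"each",(d/n).round(1),(w/n).round(2))
E
python3 - <<'E'
from h import *
np.set_printoptions(precision=3,suppress=True)
plan(118,40,(.457,-.408,.076),.09)
E
```

```text
time: 1.95
eef_pos: [0.558, -0.0281, 0.3618]
tcp_rot: [0.993, 0.119, -0.0, -0.0]
contact_force: [0.1, -1.1, -0.6]
opening: 1.003
time: 2.37
eef_pos: [0.5179, -0.183, 0.337]
tcp_rot: [0.983, -0.185, 0.0, -0.0]
contact_force: [0.4, -0.9, -0.2]
opening: 0.999
travel [ -39.5 -265.3 -206.6] dr [ 27.1  30.5 -39. ] min rows 9 each [ -4.4 -29.5 -23. ] [ 3.02  3.39 -4.33]
```

```bash
python3 -m jog '{"travel":[[-4,-26.5,-20],[-4,-26.5,-20],[-4,-26.5,-20],[-4,-26.5,-20],[-4,-26.5,-20]],"dr":[[2.7,3.05,-3.9],[2.7,3.05,-3.9],[2.7,3.05,-3.9],[2.7,3.05,-3.9],[2.7,3.05,-3.9]],"jaw":[0,0,0,0,0]}'
python3 -m jog '{"travel":[[-4,-26.5,-20],[-4,-26.5,-20],[-4,-26.5,-20],[-4,-26.5,-20],[-4,-26.5,-20]],"dr":[[2.7,3.05,-3.9],[2.7,3.05,-3.9],[2.7,3.05,-3.9],[2.7,3.05,-3.9],[2.7,3.05,-3.9]],"jaw":[0,0,0,0,0]}'
python3 - <<'E'
from h import *
np.set_printoptions(precision=3,suppress=True)
plan(118,40,(.457,-.408,.076),.09)
st=get_state();print(st["qpos"]);im=read_camera("wrist")
np.save("pics/w1.npy",dict(st=st,im=im),allow_pickle=True)
cv2.imwrite("pics/w1.png",im[:,:,::-1])
E
```

```text
time: 2.78
eef_pos: [0.4984, -0.3154, 0.2366]
tcp_rot: [0.922, -0.344, -0.152, -0.091]
contact_force: [-0.1, 1.2, 0.3]
opening: 1.002
time: 3.2
eef_pos: [0.4784, -0.4478, 0.1361]
tcp_rot: [0.806, -0.483, -0.294, -0.177]
contact_force: [0.9, 0.6, 0.3]
opening: 0.998
travel [-0.  -0.5 -5.8] dr [-0.1  0.  -0.1] min rows 1 each [-0.  -0.5 -5.8] [-0.1   0.01 -0.1 ]
[-0.942  0.706  1.281  0.093  1.848  1.702]
```

View pics/w1.png

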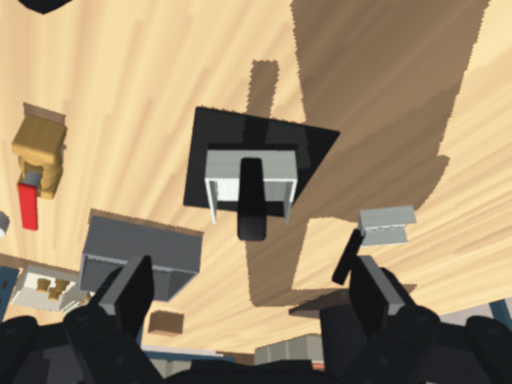

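The wrist view has the handle at column 251, midway between the fingers (about 150 and 355), and the scoop upright. I'll check it numerically from the back wall's top corners, (207,150) and (297,150).

Run:
```python
from h import *
np.set_printoptions(precision=3,suppress=True)
d=np.load("pics/w1.npy",allow_pickle=True).item();c=cam("wrist",d["st"])
a,b=onz(c,(207,150),.034),onz(c,(297,150),.034);print(a,b,np.linalg.norm(a-b))
w=b-a;f=np.degrees(np.arctan2(w[1],w[0]));print("front az",f+90,"mid",(a+b)/2)
p=np.radians(118);F=np.array([np.cos(p),np.sin(p)])
print("origin",((a+b)/2)[:2]+.040*F, "expect .424 -.345")
print(onz(c,(251,236),.100),"handle end; expected grip line")
plan(118,40,(.457,-.408,.076),.0)
```

```text
[ 0.487 -0.395  0.034] [ 0.428 -0.426  0.034] 0.06626453701890185
front az -61.795326553923445 mid [ 0.458 -0.411  0.034]
origin [ 0.439 -0.375] expect .424 -.345
[ 0.455 -0.404  0.1  ] handle end; expected grip line
travel [-22.8  54.3 -62.8] dr [-0.6 -0.6  0.3] min rows 3 each [ -7.6  18.1 -20.9] [-0.2  -0.21  0.12]
```

Run:
```python
from h import *
np.set_printoptions(precision=3,suppress=True)
d=np.load("pics/w1.npy",allow_pickle=True).item();c=cam("wrist",d["st"])
a,b=onz(c,(207,150),.005),onz(c,(297,150),.005);m=(a+b)/2
p=np.radians(118);F=np.array([np.cos(p),np.sin(p)])
print(np.linalg.norm(a-b),m,"origin",m[:2]+.040*F)
print(proj(c,(.457,-.408,.076)),proj(c,(.424+.087*.469,-.345-.087*.883,.104)))
```

```text
0.07814152555370688 [ 0.441 -0.38   0.005] origin [ 0.422 -0.345]
[250.882 200.611] [250.208 227.04 ]
```

```bash
python3 -m jog '{"travel":[[-4.6,10.8,-12.5],[-4.6,10.8,-12.5],[-4.6,10.8,-12.5],[-4.6,10.8,-12.5],[-4.6,10.8,-12.5]],"dr":[[0,0,0],[0,0,0],[0,0,0],[0,0,0],[0,0,0]],"jaw":[0,0,0,0,0]}'
python3 -m jog '{"travel":[[0,0,0],[0,0,0],[0,0,0],[0,0,0],[0,0,0]],"dr":[[0,0,0],[0,0,0],[0,0,0],[0,0,0],[0,0,0]],"jaw":[150,255,255,255,255]}' 90
python3 -m jog '{"travel":[[0,0,0],[0,0,0],[0,0,0],[0,0,0],[0,0,0]],"dr":[[0,0,0],[0,0,0],[0,0,0],[0,0,0],[0,0,0]],"jaw":[255,255,255,255,255]}'
python3 -m jog '{"travel":[[0,0,0],[0,0,0],[0,0,0],[0,0,20],[0,0,25]],"dr":[[0,0,0],[0,0,0],[0,0,0],[0,0,0],[0,0,0]],"jaw":[255,255,255,255,255]}'
python3 - <<'E'
from h import *
np.set_printoptions(precision=4,suppress=True)
st=get_state();print(st["eef_pos"],st["contact_force"],st["qpos"])
im=read_camera("wrist");s=read_camera("side");np.save("pics/w2.npy",dict(st=st,im=im))
cv2.imwrite("pics/w2.png",np.hstack([im[:,:,::-1][60:340,100:400],cv2.resize(s[:,:,::-1][100:240,180:330],(300,280),interpolation=cv2.INTER_CUBIC)]))
E
```

```text
time: 3.67
eef_pos: [0.4553, -0.392, 0.0738]
tcp_rot: [0.807, -0.482, -0.293, -0.176]
contact_force: [0.1, 0.0, -0.2]
opening: 1.002
time: 4.08
eef_pos: [0.4562, -0.3939, 0.076]
tcp_rot: [0.807, -0.482, -0.291, -0.175]
contact_force: [0.6, -0.5, 0.2]
opening: 0.294
time: 4.5
eef_pos: [0.4559, -0.3937, 0.0761]
tcp_rot: [0.807, -0.482, -0.292, -0.175]
contact_force: [0.6, -2.7, 5.6]
opening: 0.199
time: 4.92
eef_pos: [0.4547, -0.3908, 0.1166]
tcp_rot: [0.806, -0.481, -0.295, -0.177]
contact_force: [0.0, -0.5, -1.8]
opening: 0.2
[ 0.4547 -0.3908  0.1166] [ 0.0249 -0.5071 -1.8124] [-0.9222  0.6124  1.4653  0.1037  1.7592  1.7079]
```

View pics/w2.png

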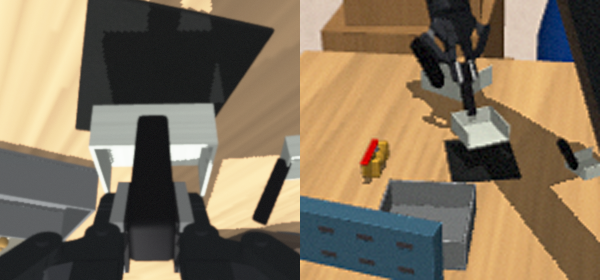

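The scoop is held and lifted (17 mm opening, about 1.8 N), but the grasp is about 15 mm too high on the handle because I planned from an unsettled reading. I'll set it down and re-grip.

```bash
python3 -m jog '{"travel":[[0,0,0],[0,0,-15],[0,0,-15],[0,0,-10],[0,0,-3]],"dr":[[0,0,0],[0,0,0],[0,0,0],[0,0,0],[0,0,0]],"jaw":[255,255,255,255,255]}'
python3 -m jog '{"travel":[[0,0,-1],[0,0,0],[0,0,0],[0,0,0],[0,0,0]],"dr":[[0,0,0],[0,0,0],[0,0,0],[0,0,0],[0,0,0]],"jaw":[255,255,190,190,190]}'
python3 -m jog '{"travel":[[0,0,0],[0,0,0],[0,0,0]],"dr":[[0,0,0],[0,0,0],[0,0,0]],"jaw":[120,120,120]}'
python3 - <<'E'
from h import *
np.set_printoptions(precision=4,suppress=True)
plan(118,40,(.457,-.408,.076),.0)
st=get_state();print(st["eef_pos"])
im=read_camera("wrist");np.save("pics/w3.npy",dict(st=st,im=im))
cv2.imwrite("pics/w3.png",im[:,:,::-1]);print(get_state()["eef_pos"])
E
```

```text
time: 5.43
eef_pos: [0.4549, -0.3915, 0.0757]
tcp_rot: [0.806, -0.481, -0.296, -0.178]
contact_force: [1.2, -1.1, 11.6]
opening: 0.194
time: 5.85
eef_pos: [0.4551, -0.3919, 0.074]
tcp_rot: [0.807, -0.482, -0.294, -0.176]
contact_force: [0.1, 0.4, -0.1]
opening: 0.252
time: 6.1
eef_pos: [0.4555, -0.3925, 0.0754]
tcp_rot: [0.807, -0.482, -0.293, -0.176]
contact_force: [0.5, 0.3, 0.2]
opening: 0.533
travel [ -4.3  -4.7 -14. ] dr [-0.   0.1 -0.3] min rows 1 each [ -4.3  -4.7 -14. ] [-0.    0.13 -0.28]
[ 0.4555 -0.3925  0.0754]
[ 0.4556 -0.3926  0.0756]
```

View pics/w3.png

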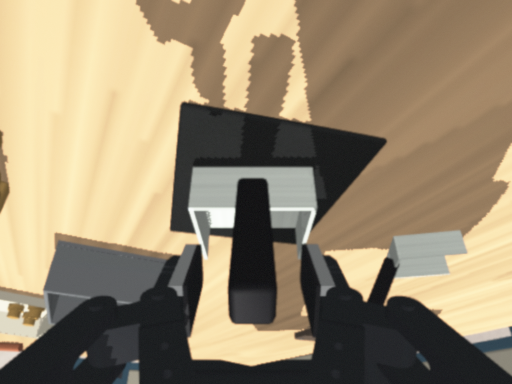

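The scoop stands flat, with its back-wall bottom corners at (192,167) and (315,167) and the handle at column 252 between the pads. I'll localise it again and re-grip.

Run:
```python
from h import *
np.set_printoptions(precision=4,suppress=True)
d=np.load("pics/w3.npy",allow_pickle=True).item();c=cam("wrist",d["st"])
a,b=onz(c,(191.5,167),.005),onz(c,(315.5,167),.005);m=(a+b)/2;w=b-a
psi=np.degrees(np.arctan2(w[1],w[0]))+180-90+90;p=np.radians(118);F=np.array([np.cos(p),np.sin(p)])
o=m[:2]+.040*F
print(np.linalg.norm(w),np.degrees(np.arctan2(w[1],w[0]))-90,"origin",o)
print([onz(c,q,.004) for q in [(183,103),(386,140)]],"mat back corners")
g=o-.071*F;plan(118,40,(*g,.076),0)
```

```text
0.0785143009707421 -241.5254353314613 origin [ 0.4253 -0.3396]
[array([ 0.5007, -0.4038,  0.004 ]), array([ 0.3886, -0.4331,  0.004 ])] mat back corners
travel [ -2.7   1.1 -14.2] dr [ 0.   0.1 -0.3] min rows 1 each [ -2.7   1.1 -14.2] [ 0.01  0.14 -0.28]
```

```bash
python3 -m jog '{"travel":[[-1.5,-1,-5],[-1,-0.5,-5],[-1,-0.5,-4],[0,0,0],[0,0,0]],"dr":[[0,0,0],[0,0,0],[0,0,0],[0,0,0],[0,0,0]],"jaw":[120,120,120,255,255]}' 100
python3 -m jog '{"travel":[[0,0,0],[0,0,0],[0,0,0],[0,0,0],[0,0,0]],"dr":[[0,0,0],[0,0,0],[0,0,0],[0,0,0],[0,0,0]],"jaw":[255,255,255,255,255]}' 100
python3 -m jog '{"travel":[[0,0,0],[0,0,10],[0,0,20],[0,0,10],[0,0,0]],"dr":[[0,0,0],[0,0,0],[0,0,0],[0,0,0],[0,0,0]],"jaw":[255,255,255,255,255]}'
python3 -m jog '{"travel":[[0,0,0],[0,0,0]],"dr":[[0,0,0],[0,0,0]],"jaw":[255,255]}'
python3 - <<'E'
from h import *
st=get_state();print(st["qpos"])
im=read_camera("wrist");np.save("pics/w4.npy",dict(st=st,im=im))
cv2.imwrite("pics/w4.png",im[:,:,::-1])
E
```

```text
time: 6.57
eef_pos: [0.4519, -0.3944, 0.0612]
tcp_rot: [0.807, -0.482, -0.293, -0.176]
contact_force: [1.6, 0.1, -0.3]
opening: 0.259
time: 6.98
eef_pos: [0.4522, -0.3947, 0.0618]
tcp_rot: [0.807, -0.482, -0.292, -0.176]
contact_force: [-0.8, 0.2, -1.8]
opening: 0.196
time: 7.4
eef_pos: [0.4535, -0.3963, 0.1056]
tcp_rot: [0.808, -0.482, -0.29, -0.175]
contact_force: [0.4, -1.2, -0.6]
opening: 0.201
time: 7.57
eef_pos: [0.452, -0.3945, 0.1014]
tcp_rot: [0.807, -0.482, -0.293, -0.176]
contact_force: [0.3, -0.6, -2.2]
opening: 0.191
[-0.92761534  0.6286953   1.46951724  0.09855292  1.733583    1.70058107]
```

View pics/w4.png

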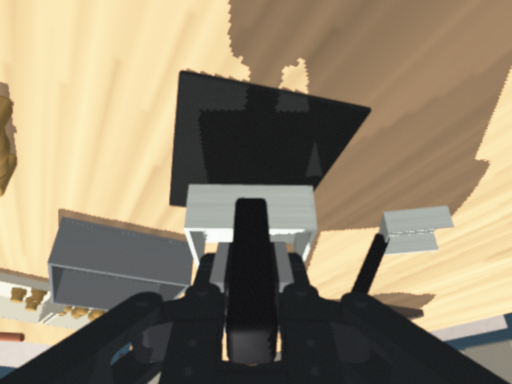

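The grip is now as planned: the TCP sits at (-58, 0, 57) in the scoop frame. The arm is clear of the bins, so I'll take one enlarged view of them from both fixed cameras for an accurate bin pose.

Run:
```python
from h import *
a=read_camera("scene");b=read_camera("side")
cv2.imwrite("pics/raw_scene1.png",a[:,:,::-1]);cv2.imwrite("pics/raw_side1.png",b[:,:,::-1])
r=lambda im:cv2.resize(im[:,:,::-1],(400,520),interpolation=cv2.INTER_CUBIC)
cv2.imwrite("pics/c2.png",np.hstack([r(a[96:200,125:205]),r(b[185:315,140:240+0])]))
```

```text
(no output)
```

View pics/c2.png

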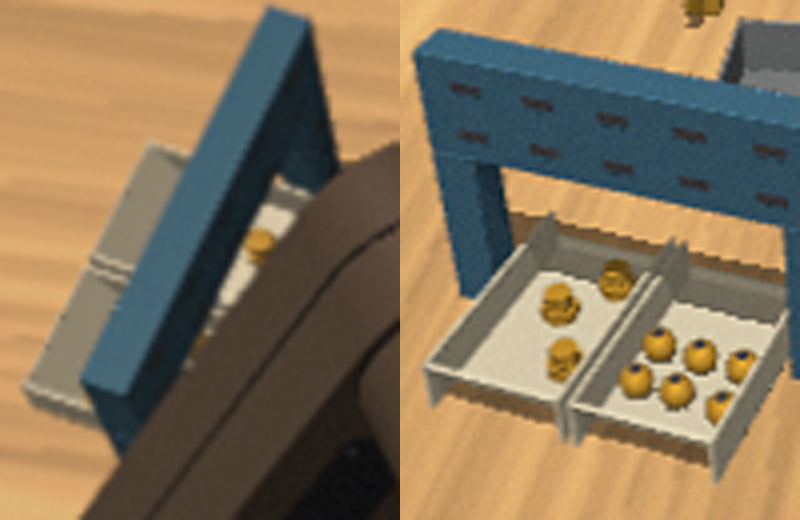

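Run:
```python
from h import *
np.set_printoptions(precision=4,suppress=True)
cs,cd=cam("scene"),cam("side")
A=lambda x,y:(125+x/5,96+y/5)
B=lambda x,y:(140+(x-400)/4,185+y/4)
az=lambda v:np.degrees(np.arctan2(v[1],v[0]))
T=[onz(cs,A(*p),.195) for p in [(270,8),(310,20),(128,393),(85,380)]]
print(np.array(T));near=(T[2]+T[3])/2;far=(T[0]+T[1])/2
print("beam len",np.linalg.norm(far-near),"yaxis az",az(far-near),"centre",(near+far)/2)
W=[onz(cs,A(*p),.035) for p in [(150,145),(28,385)]];print("wall tops scene",W,np.linalg.norm(W[0]-W[1]),az(W[0]-W[1]))
print("side beam far end top-near edge",onz(cd,B(418,55),.195),onz(cd,B(440,32),.195))
for n,p,z in [("R front wall bottom",(716,478),0),("R front walltop",(712,440),.035),("L front wall bottom",(435,402),0),("L front top",(427,362),.035),("mid gap bottom",(570,440),0)]: print(n,onz(cd,B(*p),z))
for p in [(659,344),(700,356),(742,366),(636,381),(676,390),(721,406)]: print("ball",onz(cd,B(*p),.014))
```

```text
[[0.6753 0.1119 0.195 ]
 [0.6707 0.0856 0.195 ]
 [0.4096 0.1334 0.195 ]
 [0.4133 0.16   0.195 ]]
beam len 0.26590162240969895 yaxis az -10.390954061216343 centre [0.5422 0.1228 0.195 ]
wall tops scene [array([0.655, 0.211, 0.035]), array([0.4693, 0.246 , 0.035 ])] 0.18891041308111464 -10.691186703163408
side beam far end top-near edge [0.6697 0.1245 0.195 ] [0.6663 0.0977 0.195 ]
R front wall bottom [0.4682 0.2516 0.    ]
R front walltop [0.4672 0.2552 0.035 ]
L front wall bottom [0.655  0.2167 0.    ]
L front top [0.6536 0.2181 0.035 ]
mid gap bottom [0.5621 0.235  0.    ]
ball [0.5257 0.161  0.014 ]
ball [0.4975 0.1679 0.014 ]
ball [0.4696 0.1729 0.014 ]
ball [0.5311 0.1948 0.014 ]
ball [0.5048 0.1989 0.014 ]
ball [0.4746 0.2081 0.014 ]
```

This changes the picture: the beam sits 110 mm from the bins' +y end and about 50 mm from the -y end. So the sloped back is at +y, seen nearly edge-on from the side camera and shaded in the scene view. The open lip faces -y, towards the tray, so the scoop must enter moving +y (azimuth ≈ 79.5°). I'll check the wrist ranges with a fitted orientation model.

```bash
cat > kin.py <<'E'
from h import *
def Rq(q): return Rn.from_euler("ZYZYZ",[q[0],q[1]+q[2],q[3],q[4],q[5]]).as_matrix()
D=[([1.07200958,.286896535,1.57763019,-1.7e-5,1.278594,-.1500016],[.173507432,.984832264,-.000726838,-.000235646],[.23046037,.6339942,.23042273])]
for f in("w1","w2","w3","w4"):
    s=np.load(f"pics/{f}.npy",allow_pickle=True).item()["st"];D.append((s["qpos"],s["tcp_rot"],s["eef_pos"]))
Cs=[Rq(q).T@Rn.from_quat(r).as_matrix() for q,r,_ in D]
C=Rn.from_matrix(np.array(Cs)).mean().as_matrix()
# position: shoulder (0,0,h)+ upper arm L2 at q2 + forearm L3 at q23 + lateral b + tool L along z (+ wrist offset in q4 frame)
def fk(q,p):
    h,L2,L3,b,L,a=p;z=np.array([0,0,1.])
    R1=Rn.from_euler("Z",[q[0]]).as_matrix()[0] if 0 else Rn.from_euler("Z",q[0]).as_matrix()
    R2=R1@Rn.from_euler("Y",q[1]).as_matrix();R3=R1@Rn.from_euler("Y",q[1]+q[2]).as_matrix()
    R4=R3@Rn.from_euler("Z",q[3]).as_matrix()
    return h*z+R2@z*L2+R3@z*L3+R4@np.array([0,b,0])+(Rq(q)@C)[:,2]*L+R1@np.array([0,a,0])
from scipy.optimize import least_squares
sol=least_squares(lambda p:np.concatenate([fk(q,p)-x for q,_,x in D])*1e3+0,[.2,.45,.45,.1,.25,0.])
P=sol.x
E
python3 - <<'E'
from kin import *
np.set_printoptions(precision=4,suppress=True)
print(C,"spread deg",[np.degrees(np.linalg.norm(Rn.from_matrix(C.T@c).as_rotvec())) for c in Cs])
print(P,"resid mm",np.abs(sol.fun).max())
E
```

```text
Traceback (most recent call last):
  File "kin.py", line 6, in <module>
    Cs=[Rq(q).T@Rn.from_quat(r).as_matrix() for q,r,_ in D]
        ~~^^^
  File "kin.py", line 2, in Rq
    def Rq(q): return Rn.from_euler("ZYZYZ",[q[0],q[1]+q[2],q[3],q[4],q[5]]).as_matrix()
                      ~~~~~~~~~~~~~^^^^^^^^^^^^^^^^^^^^^^^^^^^^^^^^^^^^^^^^^
  File "scipy/spatial/transform/_rotation.pyx", line 1413, in scipy.spatial.transform._rotation.Rotation.from_euler
ValueError: Expected axis specification to be a non-empty string of upto 3 characters, got ZYZYZ
```

```bash
sed -i '2s/.*/def Rq(q): return (Rn.from_euler("ZYZ",[q[0],q[1]+q[2],q[3]])*Rn.from_euler("YZ",[q[4],q[5]])).as_matrix()/' kin.py
cat >> kin.py <<'E'
LO=np.array([-2.77,-.9,.21,-1.53,.24,-2.84]);HI=np.array([2.77,2.22,2.48,4.67,2.81,2.84])
def ik(pos,R,q0):
    f=lambda q:np.concatenate([(fk(q,P)-pos)*10,Rn.from_matrix((Rq(q)@C).T@R).as_rotvec()])
    r=least_squares(f,np.clip(q0,LO+.01,HI-.01),bounds=(LO,HI));return r.x,np.abs(r.fun).max()
E
python3 - <<'E'
from kin import *
np.set_printoptions(precision=3,suppress=True)
print(C,"spread deg",[np.degrees(np.linalg.norm(Rn.from_matrix(C.T@c).as_rotvec())) for c in Cs])
print(P,"resid mm",np.abs(sol.fun).max())
q0=D[-1][0]
bo=np.array([.500,.162]);f=np.array([.182,.983])
for flip in (0,1):
  for tau in (20,40,60):
    for gx in (-.061,-.2):
      pos,R=target(79.5,tau,(*(bo+gx*f),.078))
      if flip: R=R@np.diag([-1,-1,1])
      best=min((ik(pos,R,np.array([.2,.5,1.4,a,1.3,b])) for a in(0,1.,-.8,2.5) for b in(-1,0,1,2.5)),key=lambda t:t[1])
      print(flip,tau,gx,best[0],"err",best[1])
E
```

```text
[[ 0. -1.  0.]
 [ 1.  0. -0.]
 [ 0.  0.  1.]] spread deg [np.float64(1.687539595595688e-05), np.float64(4.218849032846059e-06), np.float64(4.2188490225841845e-06), np.float64(4.218849027273049e-06), np.float64(4.218849024967976e-06)]
[ 0.223  0.447  0.565 -0.015  0.258  0.115] resid mm 1.325597127270428
0 20 -0.061 [-0.179  0.074  2.195  0.465  0.922  2.84 ] err 0.016501193529765836
0 20 -0.2 [-0.471  0.051  2.218  0.397  1.013  2.618] err 2.8293463618021766e-16
0 40 -0.061 [-0.333  0.13   2.222  0.805  1.08   2.491] err 1.5265566588595902e-15
0 40 -0.2 [-0.622  0.151  2.201  0.669  1.218  2.325] err 2.7755575615628914e-15
0 60 -0.061 [-0.455  0.266  2.225  1.041  1.311  2.22 ] err 1.3877787807814457e-15
0 60 -0.2 [-0.726  0.31   2.167  0.843  1.453  2.132] err 8.326672684688674e-16
1 20 -0.061 [-0.17   0.075  2.191  0.444  0.921 -0.266] err 1.1796119636642288e-15
1 20 -0.2 [-0.471  0.051  2.218  0.397  1.013 -0.523] err 1.6653345369377348e-15
1 40 -0.061 [-0.333  0.13   2.222  0.805  1.08  -0.65 ] err 1.1102230246251565e-15
1 40 -0.2 [-0.622  0.151  2.201  0.669  1.218 -0.816] err 1.6653345369377348e-15
1 60 -0.061 [-0.455  0.266  2.225  1.041  1.311 -0.922] err 9.71445146547012e-16
1 60 -0.2 [-0.726  0.31   2.167  0.843  1.453 -1.01 ] err 1.6653345369377348e-15
```

The orientation model is exact and the position residual is 1.3 mm. With the present grasp the bin is reachable (q6 ≈ 2.5). Next I'll work out the scoop waypoints and check that the joints allow them, tipping included.

```bash
cat > sc.py <<'E'
from kin import *
np.set_printoptions(precision=3,suppress=True)
BO=np.array([.4974,.159]);F=np.array([np.cos(np.radians(79.5)),np.sin(np.radians(79.5))]);E=np.array([F[1],-F[0]])
def pose(lip,psi,phi):
    _,R=target(psi,40+phi,(0,0,0));p=np.radians(psi);h=np.radians(phi)
    f=np.array([np.cos(p),np.sin(p),0]);u=np.array([0,0,1.])
    fx=np.cos(h)*f+np.sin(h)*u;uz=np.cos(h)*u-np.sin(h)*f
    return np.array(lip)-.0985*fx+.0575*uz,R
def binlip(x,z,lat=0): return (*(BO+x*F+lat*E),z)
def step(a,b,n=None):
    "a,b: (pos,R)"
    d=(b[0]-a[0])*1e3;w=Rn.from_matrix(b[1]@a[1].T).as_rotvec(degrees=True)
    m=n or int(np.ceil(max(np.linalg.norm(d)/41,np.linalg.norm(w)/7.1)))
    print("travel",d.round(1),"dr",w.round(1),"rows",m,"each",(d/m).round(1),(w/m).round(2))
def now(): s=get_state();return s["eef_pos"],Rn.from_quat(s["tcp_rot"]).as_matrix()
def lipnow():
    p,R=now();z=R[:,2];tau=np.degrees(np.arctan2(np.hypot(z[0],z[1]),-z[2]));x=-R[:,0];
    psi=np.degrees(np.arctan2(x[1],x[0]));tau=np.degrees(np.arctan2(-R[2,0],-R[2,2]))
    L=p-pose((0,0,0),psi,tau-40)[0];q=L[:2]-BO
    print("lip",L,"psi %.1f phi %.1f"%(psi,tau-40),"bin x %.1f lat(e) %.1f mm"%(q@F*1e3,q@E*1e3));return L
E
python3 - <<'E'
from sc import *
lipnow()
W=[now(),pose(binlip(-.12,.12),79.5,-10),pose(binlip(-.092,.018),79.5,-10),pose(binlip(-.055,.012),79.5,-10),pose(binlip(-.02,.005),79.5,-10),pose(binlip(.01,.004),79.5,-8),pose(binlip(.052,.004),79.5,0),pose(binlip(.068,.03),79.5,12),pose(binlip(.068,.055),79.5,18),pose(binlip(-.09,.09),79.5,20)]
q=get_state()["qpos"]
for i,w in enumerate(W):
    if i: step(W[i-1],w)
    q,e=ik(*w,q);print(i,q,"err %.4f"%e)
print("tips")
for psi in (79.5,118):
  q0=q
  for phi in (20,0,-30,-60,-80):
    q0,e=ik(*pose((.472,-.10,.05),psi,phi),q0);print(psi,phi,q0,"err %.4f"%e)
E
```

```text
lip [ 0.405 -0.307  0.043] psi 118.4 phi 0.0 bin x -475.5 lat(e) -5.9 mm
0 [-0.928  0.629  1.471  0.098  1.734  1.7  ] err 0.0000
travel [  7.9 349.6  93. ] dr [-10.1  -1.5 -38.7] rows 9 each [ 0.9 38.8 10.3] [-1.12 -0.16 -4.3 ]
1 [-0.593 -0.11   2.128  0.486  1.375  2.574] err 0.0000
travel [   5.1   27.5 -102. ] dr [0. 0. 0.] rows 3 each [  1.7   9.2 -34. ] [0. 0. 0.]
2 [-0.537  0.029  2.208  0.537  1.16   2.505] err 0.0000
travel [ 6.7 36.4 -6. ] dr [0. 0. 0.] rows 1 each [ 6.7 36.4 -6. ] [0. 0. 0.]
3 [-0.459  0.032  2.218  0.565  1.118  2.555] err 0.0000
travel [ 6.4 34.4 -7. ] dr [0. 0. 0.] rows 1 each [ 6.4 34.4 -7. ] [0. 0. 0.]
4 [-0.384  0.044  2.221  0.592  1.073  2.6  ] err 0.0000
travel [ 5.  27.  -4.1] dr [ 2.  -0.4 -0. ] rows 1 each [ 5.  27.  -4.1] [ 1.97 -0.36 -0.  ]
5 [-0.342  0.062  2.221  0.644  1.057  2.602] err 0.0000
travel [  6.   32.5 -13.1] dr [ 7.9 -1.5 -0. ] rows 2 each [ 3.  16.2 -6.6] [ 3.93 -0.73 -0.  ]
6 [-0.336  0.13   2.228  0.805  1.078  2.485] err 0.0000
travel [1.1 6.1 4.3] dr [11.8 -2.2  0. ] rows 2 each [0.6 3.  2.1] [ 5.9  -1.09  0.  ]
7 [-0.409 
[... 289 characters left out ...]
09  0.  ]
9 [-0.767  0.232  2.155  0.808  1.534  2.18 ] err 0.0000
tips
79.5 20 [-0.982  0.482  1.911  0.65   1.627  2.066] err 0.0000
79.5 0 [-0.888  0.237  1.995  0.517  1.429  2.223] err 0.0000
79.5 -30 [-0.619 -0.028  2.087  0.172  1.162  2.631] err 0.0000
79.5 -60 [-0.358 -0.113  2.142 -0.146  1.041  2.84 ] err 0.2057
79.5 -80 [-0.222 -0.101  2.157 -0.294  1.011  2.84 ] err 0.4234
118 20 [-0.698  0.731  1.514  0.349  1.891  1.884] err 0.0000
118 0 [-0.658  0.479  1.676  0.268  1.637  1.922] err 0.0000
118 -30 [-0.532  0.1    1.956  0.096  1.235  2.082] err 0.0000
118 -60 [-0.287 -0.191  2.24  -0.325  0.87   2.549] err 0.0000
118 -80 [-0.145 -0.297  2.396 -0.647  0.734  2.84 ] err 0.1175
```

```bash
python3 -m jog '{"travel":[[0,0,20],[0,5,35],[0.8,25,30],[0.8,35,5],[0.8,37,2]],"dr":[[0,0,0],[0,0,0],[-1,-0.15,-4],[-1,-0.15,-4],[-1,-0.15,-4]],"jaw":[255,255,255,255,255]}'
python3 -m jog '{"travel":[[0.8,37,1],[0.8,37,0],[0.8,37,0],[0.8,37,0],[0.8,37,0]],"dr":[[-1,-0.15,-4],[-1,-0.15,-4],[-1,-0.15,-4],[-1,-0.15,-4],[-1,-0.15,-4]],"jaw":[255,255,255,255,255]}'
python3 -m jog '{"travel":[[0.8,37,0],[0.8,20,0],[0,6,0],[0,0,0],[0,0,0]],"dr":[[-1,-0.15,-4],[-1,-0.15,-2.7],[0,0,0],[0,0,0],[0,0,0]],"jaw":[255,255,255,255,255]}'
python3 - <<'E'
from sc import *
lipnow();a=now()
step(a,pose(binlip(-.092,.018),79.5,-10))
E
```

```text
time: 8.13
eef_pos: [0.4555, -0.2934, 0.1961]
tcp_rot: [0.757, -0.573, -0.254, -0.186]
contact_force: [0.5, -0.0, -1.4]
opening: 0.196
time: 8.55
eef_pos: [0.4579, -0.1059, 0.1942]
tcp_rot: [-0.655, 0.704, 0.191, 0.199]
contact_force: [-0.2, 0.4, -0.9]
opening: 0.196
time: 8.97
eef_pos: [0.4602, -0.0451, 0.1948]
tcp_rot: [-0.619, 0.742, 0.164, 0.2]
contact_force: [-0.7, -0.0, -0.7]
opening: 0.198
lip [0.476 0.04  0.121] psi 79.7 phi -10.0 bin x -120.5 lat(e) 0.4 mm
travel [   4.5   28.1 -103.1] dr [ 0.1  0.2 -0.1] rows 3 each [  1.5   9.4 -34.4] [ 0.02  0.05 -0.03]
```

```bash
python3 -m jog '{"travel":[[1,7,-22],[1,7,-28],[1,7,-28],[1.5,7,-20],[0,0,-5]],"dr":[[0,0,0],[0,0,0],[0,0,0],[0,0,0],[0,0,0]],"jaw":[255,255,255,255,255]}'
python3 -m jog '{"travel":[[0,0,0],[0,0,0]],"dr":[[0,0,0],[0,0,0]],"jaw":[255,255]}'
python3 - <<'E'
from sc import *
lipnow();a=now();st=get_state()
im=read_camera("wrist");s=read_camera("side")
np.save("pics/w5.npy",dict(st=st,im=im,s=s))
cv2.imwrite("pics/w5.png",np.hstack([cv2.resize(im[:,:,::-1],(400,300)),cv2.resize(s[205:305,140:273,::-1],(400,300),interpolation=cv2.INTER_CUBIC)]))
step(a,pose(binlip(-.055,.012),79.5,-10))
E
```

```text
time: 9.38
eef_pos: [0.4627, -0.0163, 0.088]
tcp_rot: [-0.617, 0.743, 0.168, 0.198]
contact_force: [-1.0, 1.2, -2.0]
opening: 0.197
time: 9.55
eef_pos: [0.4656, -0.0181, 0.0924]
tcp_rot: [-0.618, 0.743, 0.164, 0.2]
contact_force: [0.4, 0.3, -1.2]
opening: 0.194
lip [0.481 0.067 0.019] psi 79.6 phi -10.0 bin x -92.9 lat(e) 0.9 mm
travel [ 5.9 37.4 -6.7] dr [0.  0.2 0.1] rows 1 each [ 5.9 37.4 -6.7] [0.04 0.19 0.06]
```

View pics/w5.png

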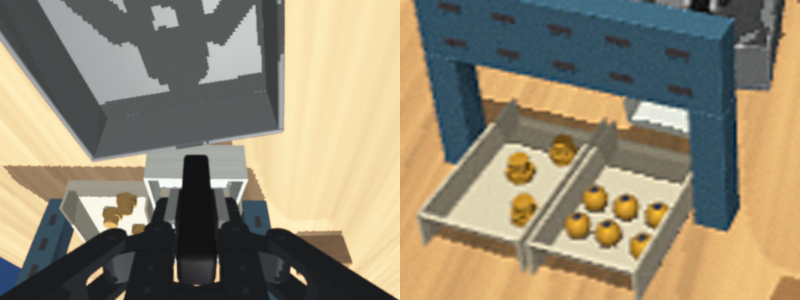

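The wrist view shows the scoop just outside the bin mouth and beside the plug bin, which is at left. In the side view the bin wall's far end is at about (612,122). I'll check the lateral fit by projection before entering.

Run:
```python
from sc import *
d=np.load("pics/w5.npy",allow_pickle=True).item();c=cam("wrist",d["st"]);cd=cam("side")
for lat in(.047,-.047): 
  q=proj(cd,(*(BO-.075*F+lat*E),.035));print("side pred wall end",lat,400+(q[0]-140)*3.008,(q[1]-205)*3)
for x,lat in((-.075,.147),(-.075,.053),(.082,.147)):
  q=proj(c,(*(BO+x*F+lat*E),.035));print("wrist pred plug wall",x,lat,q/1.28)
L=np.array([.481,.067,.019]);
for s in(.038,-.038):
  P=L+np.r_[s*E,0];q=proj(cd,P);print("side pred scoop lip corner",400+(q[0]-140)*3.008,(q[1]-205)*3)
  P=L+np.r_[s*E-.08*F*.985,.0139];print("wrist pred scoop rear bottom",proj(c,P)/1.28)
```

```text
side pred wall end 0.047 613.1222838694212 114.86074460787614
side pred wall end -0.047 712.1755899820852 136.55593049535184
wrist pred plug wall -0.075 0.147 [ 58.567 207.742]
wrist pred plug wall -0.075 0.053 [146.614 208.851]
wrist pred plug wall 0.082 0.147 [ 99.182 261.957]
side pred scoop lip corner 631.5598563766339 118.24175537865176
wrist pred scoop rear bottom [148.016 141.643]
side pred scoop lip corner 710.0986433284236 135.4237274272992
wrist pred scoop rear bottom [246.293 141.851]
```

```bash
python3 -m jog '{"travel":[[3,18.7,-3],[3,18.7,-3.5],[2,11,-2],[2,11,-2],[1.7,9,-2]],"dr":[[0,0,0],[0,0,0],[0,0,0],[0,0,0],[0,0,0]],"jaw":[255,255,255,255,255]}'
python3 -m jog '{"travel":[[0,2,-1],[0,0,0],[0,0,0]],"dr":[[0,0,0],[0,0,0],[0,0,0]],"jaw":[255,255,255]}'
python3 - <<'E'
from sc import *
lipnow();a=now()
W=[a,pose(binlip(.008,.0035),79.5,-9),pose(binlip(.03,.0035),79.5,-1),pose(binlip(.054,.0035),79.5,0)]
for x,y in zip(W,W[1:]): step(x,y,5)
E
```

```text
time: 10.07
eef_pos: [0.4771, 0.0522, 0.0801]
tcp_rot: [-0.618, 0.742, 0.164, 0.2]
contact_force: [0.3, -0.1, -1.8]
opening: 0.198
time: 10.32
eef_pos: [0.4765, 0.0536, 0.0784]
tcp_rot: [-0.618, 0.742, 0.164, 0.2]
contact_force: [-1.1, 0.2, -0.9]
opening: 0.198
lip [0.492 0.139 0.005] psi 79.6 phi -10.0 bin x -20.5 lat(e) -1.6 mm
travel [ 6.3 26.5 -2.7] dr [ 1. -0. -0.] rows 5 each [ 1.3  5.3 -0.5] [ 0.21 -0.   -0.  ]
travel [  2.3  12.6 -13. ] dr [ 7.9 -1.5 -0. ] rows 5 each [ 0.5  2.5 -2.6] [ 1.57 -0.29 -0.  ]
travel [ 4.2 22.6 -1.7] dr [ 1.  -0.2  0. ] rows 5 each [ 0.8  4.5 -0.3] [ 0.2  -0.04  0.  ]
```

```bash
python3 -m jog '{"travel":[[1.3,5.3,-0.5],[1.3,5.3,-0.5],[1.3,5.3,-0.5],[1.3,5.3,-0.5],[1.3,5.3,-0.5]],"dr":[[0.2,0,0],[0.2,0,0],[0.2,0,0],[0.2,0,0],[0.2,0,0]],"jaw":[255,255,255,255,255]}'
python3 -m jog '{"travel":[[0.5,2.5,-2.6],[0.5,2.5,-2.6],[0.5,2.5,-2.6],[0.5,2.5,-2.6],[0.5,2.5,-2.6]],"dr":[[1.57,-0.3,0],[1.57,-0.3,0],[1.57,-0.3,0],[1.57,-0.3,0],[1.57,-0.3,0]],"jaw":[255,255,255,255,255]}'
python3 -m jog '{"travel":[[0,0,0],[0,0,0]],"dr":[[0,0,0],[0,0,0]],"jaw":[255,255]}'
python3 - <<'E'
from sc import *
lipnow();a=now();print(get_state()["contact_force"])
W=[a,pose(binlip(.054,.0035),79.5,0)]
for x,y in zip(W,W[1:]): step(x,y,5)
E
```

```text
time: 10.73
eef_pos: [0.4831, 0.0805, 0.0759]
tcp_rot: [-0.616, 0.741, 0.171, 0.205]
contact_force: [-0.3, -0.4, -1.2]
opening: 0.198
time: 11.15
eef_pos: [0.4856, 0.0929, 0.0626]
tcp_rot: [-0.603, 0.725, 0.213, 0.257]
contact_force: [0.7, -0.5, -1.6]
opening: 0.196
time: 11.32
eef_pos: [0.4853, 0.0929, 0.0625]
tcp_rot: [-0.603, 0.725, 0.213, 0.256]
contact_force: [0.5, 0.3, -2.0]
opening: 0.197
lip [0.503 0.189 0.003] psi 79.5 phi -1.0 bin x 30.3 lat(e) 0.1 mm
[ 0.498  0.292 -2.024]
travel [ 4.  22.3 -1.5] dr [ 1.  -0.2 -0. ] rows 5 each [ 0.8  4.5 -0.3] [ 0.2  -0.04 -0.  ]
```

```bash
python3 -m jog '{"travel":[[0.8,4.4,-0.5],[0.8,4.4,-0.5],[0.8,4.4,-0.5],[0.8,4.4,-0.5],[0.8,4.4,-0.3]],"dr":[[0.2,0,0],[0.2,0,0],[0.2,0,0],[0.2,0,0],[0.2,0,0]],"jaw":[255,255,255,255,255]}'
python3 -m jog '{"travel":[[0,0,0],[0,0,0]],"dr":[[0,0,0],[0,0,0]],"jaw":[255,255]}'
python3 - <<'E'
from sc import *
lipnow();a=now();print(get_state()["contact_force"])
s=read_camera("side")
cv2.imwrite("pics/s6.png",cv2.resize(s[225:305,160:260,::-1],(800,600),interpolation=cv2.INTER_CUBIC))
W=[a,pose(binlip(.062,.014),79.5,5),pose(binlip(.072,.028),79.5,12),pose(binlip(.073,.055),79.5,18)]
for x,y in zip(W,W[1:]): step(x,y,5)
E
```

```text
time: 11.73
eef_pos: [0.4938, 0.109, 0.0628]
tcp_rot: [-0.604, 0.723, 0.211, 0.261]
contact_force: [-1.4, -14.9, 2.6]
opening: 0.201
time: 11.9
eef_pos: [0.4898, 0.1143, 0.0609]
tcp_rot: [-0.601, 0.723, 0.219, 0.262]
contact_force: [-0.8, -2.4, -1.2]
opening: 0.198
lip [0.508 0.211 0.003] psi 79.5 phi -0.1 bin x 53.1 lat(e) 0.7 mm
[-0.774 -2.423 -1.171]
travel [0.1 4.2 1.8] dr [ 5. -1. -0.] rows 5 each [0.  0.8 0.4] [ 1.01 -0.2  -0.  ]
travel [0.9 4.8 1.1] dr [ 6.9 -1.3  0. ] rows 5 each [0.2 1.  0.2] [ 1.38 -0.26  0.  ]
travel [-0.4 -2.1 15.5] dr [ 5.9 -1.1 -0. ] rows 5 each [-0.1 -0.4  3.1] [ 1.18 -0.22 -0.  ]
```

View pics/s6.png

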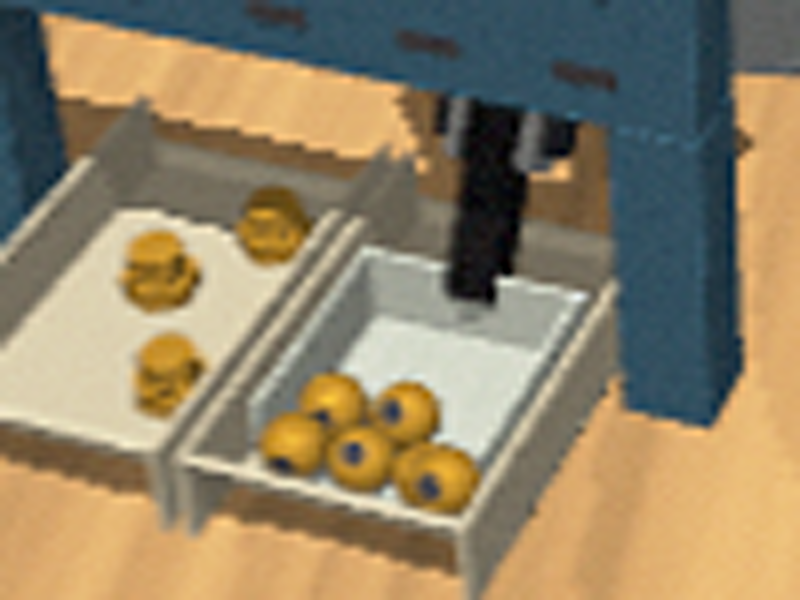

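Five balls are clearly visible at the pan's front, around (265–480, 400–480), and a sixth seems partly hidden behind the right one. Next I'll tilt up along the sloped plate.

```bash
python3 -m jog '{"travel":[[0,0.8,0.4],[0,0.8,0.4],[0,0.8,0.4],[0,0.8,0.4],[0,0.8,0.4]],"dr":[[1,-0.2,0],[1,-0.2,0],[1,-0.2,0],[1,-0.2,0],[1,-0.2,0]],"jaw":[255,255,255,255,255]}'
python3 -m jog '{"travel":[[0.2,0.8,0.3],[0.2,0.8,0.3],[0.2,0.8,0.3],[0.2,0.8,0.3],[0.2,0.8,0.3]],"dr":[[1.38,-0.26,0],[1.38,-0.26,0],[1.38,-0.26,0],[1.38,-0.26,0],[1.38,-0.26,0]],"jaw":[255,255,255,255,255]}'
python3 -m jog '{"travel":[[0,0,0],[0,0,0]],"dr":[[0,0,0],[0,0,0]],"jaw":[255,255]}'
python3 - <<'E'
from sc import *
lipnow();a=now();print(get_state()["contact_force"])
s=read_camera("side")
cv2.imwrite("pics/s7.png",cv2.resize(s[225:305,160:260,::-1],(800,600),interpolation=cv2.INTER_CUBIC))
W=[a,pose(binlip(.073,.055),79.5,18)]
for x,y in zip(W,W[1:]): step(x,y,5)
h=cv2.cvtColor(s,cv2.COLOR_RGB2HSV);m=cv2.inRange(h,(12,140,90),(28,255,255))[225:305,160:260]
n,l,st,c=cv2.connectedComponentsWithStats(m);print([(st[i,4],(c[i]*[8,7.5]).round()) for i in range(1,n) if st[i,4]>5])
E
```

```text
time: 12.37
eef_pos: [0.4889, 0.1192, 0.0621]
tcp_rot: [-0.59, 0.71, 0.247, 0.294]
contact_force: [0.5, -0.4, -3.9]
opening: 0.199
time: 12.78
eef_pos: [0.4903, 0.1229, 0.064]
tcp_rot: [-0.574, 0.69, 0.282, 0.338]
contact_force: [0.2, -0.9, -2.9]
opening: 0.193
time: 12.95
eef_pos: [0.4903, 0.1227, 0.0637]
tcp_rot: [-0.574, 0.691, 0.281, 0.337]
contact_force: [0.2, 0.0, -3.9]
opening: 0.196
lip [0.51  0.229 0.028] psi 79.4 phi 12.1 bin x 71.3 lat(e) -0.1 mm
[ 0.2    0.033 -3.877]
travel [ 0.1 -1.5 15.6] dr [ 5.8 -1.2 -0. ] rows 5 each [ 0.  -0.3  3.1] [ 1.16 -0.24 -0.  ]
[(np.int32(64), array([270., 222.])), (np.int32(75), array([157., 268.])), (np.int32(92), array([396., 333.])), (np.int32(59), array([163., 371.])), (np.int32(42), array([480., 362.])), (np.int32(105), array([308., 420.]))]
```

The measured load went from about 2.0 N to 3.9 N. The rise of 1.9 N matches six 30 g balls. I'll keep tilting and lifting.

```bash
python3 -m jog '{"travel":[[0,-0.3,3.1],[0,-0.3,3.1],[0,-0.3,3.1],[0,-0.3,3.1],[0,-0.3,3.1]],"dr":[[1.16,-0.24,0],[1.16,-0.24,0],[1.16,-0.24,0],[1.16,-0.24,0],[1.16,-0.24,0]],"jaw":[255,255,255,255,255]}'
python3 -m jog '{"travel":[[0,0,3],[0,0,3],[0,0,2],[0,0,0],[0,0,0]],"dr":[[1,-0.2,0],[1,-0.2,0],[0,0,0],[0,0,0],[0,0,0]],"jaw":[255,255,255,255,255]}'
python3 - <<'E'
from sc import *
lipnow();a=now();print(get_state()["contact_force"])
s=read_camera("side")
cv2.imwrite("pics/s8.png",cv2.resize(s[225:305,160:260,::-1],(800,600),interpolation=cv2.INTER_CUBIC))
step(a,pose(binlip(-.10,.10),79.5,20))
E
```

```text
time: 13.42
eef_pos: [0.4905, 0.1211, 0.08]
tcp_rot: [-0.559, 0.672, 0.31, 0.374]
contact_force: [0.5, -0.2, -3.3]
opening: 0.196
time: 13.83
eef_pos: [0.4905, 0.1212, 0.0876]
tcp_rot: [-0.554, 0.665, 0.319, 0.385]
contact_force: [1.0, 0.3, -3.1]
opening: 0.196
lip [0.51  0.232 0.067] psi 79.7 phi 20.0 bin x 73.8 lat(e) -0.4 mm
[ 0.987  0.323 -3.071]
travel [ -31.7 -170.8   32.7] dr [-0.   0.1 -0. ] rows 5 each [ -6.3 -34.2   6.5] [-0.    0.02 -0.  ]
```

View pics/s8.png

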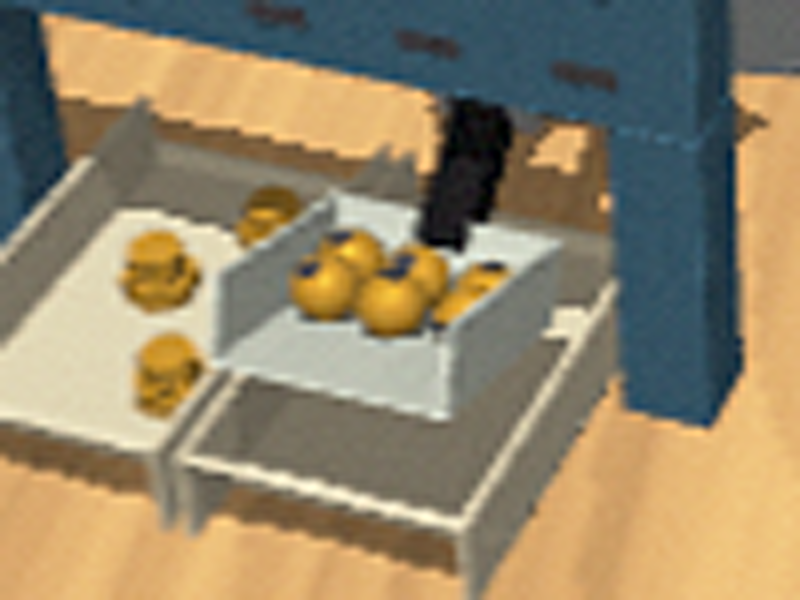

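All six balls, (330,250) to (485,285), are at the rear of the pan and the bin is empty. Withdrawing gently.

```bash
python3 -m jog '{"travel":[[-0.9,-5,0],[-2,-11,0],[-3,-16,0],[-3.8,-20.5,0],[-4,-21.5,0]],"dr":[[0,0,0],[0,0,0],[0,0,0],[0,0,0],[0,0,0]],"jaw":[255,255,255,255,255]}'
python3 -m jog '{"travel":[[-4,-21.5,0],[-4,-21.5,2],[-4,-21.5,8],[-3.8,-19,12],[-2.5,-14,14]],"dr":[[0,0,0],[0,0,0],[0,0,0],[0,0,0],[0,0,0]],"jaw":[255,255,255,255,255]}'
python3 -m jog '{"travel":[[-1.8,-9,14],[0,-4,10],[0,0,5],[0,0,0],[0,0,0]],"dr":[[0,0,0],[0,0,0],[0,0,0],[0,0,0],[0,0,0]],"jaw":[255,255,255,255,255]}'
python3 - <<'E'
from sc import *
lipnow();a=now();st=get_state();print(st["contact_force"])
q=st["qpos"];Lp=np.array([.472,-.107])
best=None
for psi in (100,118,130,145,160):
  qq=q;r=[]
  for phi in (20,-10,-40,-60,-70):
    f=np.array([np.cos(np.radians(psi)),np.sin(np.radians(psi))])
    qq,e=ik(*pose((*(Lp+0*f),.045),psi,phi),qq);r.append((round(qq[2],2),round(qq[5],2),round(e,3)))
  print(psi,r)
step(a,pose((*Lp,.12),130,20))
E
```

```text
time: 14.3
eef_pos: [0.4762, 0.0461, 0.0875]
tcp_rot: [-0.554, 0.665, 0.319, 0.385]
contact_force: [0.0, 0.9, -4.0]
opening: 0.193
time: 14.72
eef_pos: [0.4578, -0.0525, 0.1235]
tcp_rot: [-0.553, 0.666, 0.319, 0.385]
contact_force: [0.5, -0.9, -3.1]
opening: 0.194
time: 15.13
eef_pos: [0.4562, -0.0628, 0.1522]
tcp_rot: [-0.554, 0.665, 0.32, 0.385]
contact_force: [0.6, -0.2, -3.3]
opening: 0.198
lip [0.476 0.048 0.132] psi 79.7 phi 20.0 bin x -113.3 lat(e) -0.4 mm
[ 0.626 -0.245 -3.251]
100 [(np.float64(1.67), np.float64(1.98), np.float64(0.0)), (np.float64(1.87), np.float64(2.12), np.float64(0.0)), (np.float64(2.08), np.float64(2.47), np.float64(0.0)), (np.float64(2.19), np.float64(2.84), np.float64(0.03)), (np.float64(2.24), np.float64(2.84), np.float64(0.145))]
118 [(np.float64(1.5), np.float64(1.88), np.float64(0.0)), (np.float64(1.76), np.float64(1.95), np.float64(0.0)), (np.float64(2.05), np.float64(2.17), np.float64(0.0)), (np.float64(2.24), np.float64(2.54), np.float64(0.0)), (np.float64(2.33), np.float64(2.82), np.float64(0.0))]
130 [(np.float64(1.41), np.float64(1.79), np.fl
[... 192 characters left out ...]
9), np.float64(2.51), np.float64(0.0))]
145 [(np.float64(1.33), np.float64(1.67), np.float64(0.0)), (np.float64(1.65), np.float64(1.68), np.float64(0.0)), (np.float64(2.03), np.float64(1.74), np.float64(0.0)), (np.float64(2.3), np.float64(1.86), np.float64(0.0)), (np.float64(2.43), np.float64(1.99), np.float64(0.0))]
160 [(np.float64(1.29), np.float64(1.53), np.float64(0.0)), (np.float64(1.63), np.float64(1.52), np.float64(0.0)), (np.float64(2.02), np.float64(1.49), np.float64(0.0)), (np.float64(2.31), np.float64(1.44), np.float64(0.0)), (np.float64(2.45), np.float64(1.38), np.float64(0.0))]
travel [  87.9 -130.2  -11.8] dr [-0.   0.1 50.4] rows 8 each [ 11.  -16.3  -1.5] [-0.01  0.01  6.31]
```

```bash
python3 -m jog '{"travel":[[4,-5.8,-1.7],[6,-8.7,-2.5],[8,-11.6,-3.3],[10,-14.5,-4.2],[11,-16,-4.6]],"dr":[[0,0,2],[0,0,3],[0,0,4],[0,0,5],[0,0,5.5]],"jaw":[255,255,255,255,255]}'
python3 -m jog '{"travel":[[11,-16,-4.6],[11,-16,-4.6],[11,-16,-4.6],[10,-14.5,-4.2],[8,-11.6,-3.3]],"dr":[[0,0,5.5],[0,0,5.5],[0,0,5.5],[0,0,5],[0,0,4]],"jaw":[255,255,255,255,255]}'
python3 -m jog '{"travel":[[6,-8.7,-2.5],[4,-5.8,-1.7],[0,0,0],[0,0,0],[0,0,0]],"dr":[[0,0,3],[0,0,2],[0,0,0],[0,0,0],[0,0,0]],"jaw":[255,255,255,255,255]}'
python3 - <<'E'
from sc import *
lipnow();a=now();st=get_state();print(st["contact_force"])
P=(.485,-.122)
W=[a,pose((*P,.045),130,-8),pose((*P,.035),130,-25),pose((*P,.035),130,-55)]
for x,y in zip(W,W[1:]): step(x,y)
E
```

```text
time: 15.55
eef_pos: [0.495, -0.1191, 0.1349]
tcp_rot: [0.659, -0.56, -0.382, -0.324]
contact_force: [-0.2, 0.2, -2.3]
opening: 0.195
time: 15.97
eef_pos: [0.5473, -0.1935, 0.1126]
tcp_rot: [0.767, -0.401, -0.444, -0.233]
contact_force: [0.7, 0.3, -4.0]
opening: 0.192
time: 16.38
eef_pos: [0.556, -0.2074, 0.1098]
tcp_rot: [0.783, -0.369, -0.453, -0.214]
contact_force: [-0.2, -0.4, -2.8]
opening: 0.194
lip [ 0.484 -0.121  0.09 ] psi 129.7 phi 20.2 bin x -277.7 lat(e) 38.2 mm
[-0.197 -0.404 -2.813]
travel [-13.5  16.8   5.8] dr [-21.7 -17.9   0.5] rows 4 each [-3.4  4.2  1.5] [-5.43 -4.49  0.12]
travel [-15.8  18.8  13.1] dr [-13.  -10.9   0. ] rows 3 each [-5.3  6.3  4.4] [-4.34 -3.64  0.  ]
travel [-35.7  42.6  19.9] dr [-23.  -19.3   0. ] rows 5 each [-7.1  8.5  4. ] [-4.6  -3.86  0.  ]
```

```bash
python3 -m jog '{"travel":[[-2.7,3.4,1.2],[-2.7,3.4,1.2],[-2.7,3.4,1.2],[-2.7,3.4,1.2],[-2.7,3.4,1.2]],"dr":[[-4.3,-3.6,0.1],[-4.3,-3.6,0.1],[-4.3,-3.6,0.1],[-4.3,-3.6,0.1],[-4.3,-3.6,0.1]],"jaw":[255,255,255,255,255]}'
python3 -m jog '{"travel":[[-3.2,3.8,2.6],[-3.2,3.8,2.6],[-3.2,3.8,2.6],[-3.2,3.8,2.6],[-3.2,3.8,2.6]],"dr":[[-2.6,-2.2,0],[-2.6,-2.2,0],[-2.6,-2.2,0],[-2.6,-2.2,0],[-2.6,-2.2,0]],"jaw":[255,255,255,255,255]}'
python3 -m jog '{"travel":[[0,0,0],[0,0,0],[0,0,0],[-3.6,4.3,2],[-3.6,4.3,2]],"dr":[[0,0,0],[0,0,0],[0,0,0],[-2.3,-1.93,0],[-2.3,-1.93,0]],"jaw":[255,255,255,255,255]}'
python3 -m jog '{"travel":[[-3.6,4.3,2],[-3.6,4.3,2],[-3.6,4.3,2],[-3.6,4.3,2],[-3.6,4.3,2]],"dr":[[-2.3,-1.93,0],[-2.3,-1.93,0],[-2.3,-1.93,0],[-2.3,-1.93,0],[-2.3,-1.93,0]],"jaw":[255,255,255,255,255]}'
python3 -m jog '{"travel":[[-3.6,4.3,2],[-3.6,4.3,2],[-3.6,4.3,2],[0,0,0],[0,0,0]],"dr":[[-2.3,-1.93,0],[-2.3,-1.93,0],[-2.3,-1.93,0],[0,0,0],[0,0,0]],"jaw":[255,255,255,255,255]}'
python3 -m jog '{"travel":[[0,0,0],[0,0,0],[0,0,0]],"dr":[[0,0,0],[0,0,0],[0,0,0]],"jaw":[255,255,255]}'
python3 - <<'E'
from sc import *
lipnow();a=now();st=get_state();print(st["contact_force"])
a=read_camera("scene");s=read_camera("side")
cv2.imwrite("pics/t1.png",np.hstack([cv2.resize(a[150:225,200:275,::-1],(400,400),interpolation=cv2.INTER_CUBIC),cv2.resize(s[165:240,210:285,::-1],(400,400),interpolation=cv2.INTER_CUBIC)]))
for n,im in(("scene",a),("side",s)):
  m=cv2.inRange(cv2.cvtColor(im,cv2.COLOR_RGB2HSV),(12,140,70),(28,255,255));k,l,t,c=cv2.connectedComponentsWithStats(m);print(n,[(int(t[i,4]),c[i].round().astype(int).tolist()) for i in range(1,k) if 8<t[i,4]<400])
E
```

```text
time: 16.8
eef_pos: [0.5423, -0.191, 0.1173]
tcp_rot: [0.872, -0.406, -0.248, -0.117]
contact_force: [0.5, -0.0, -3.8]
opening: 0.197
time: 17.22
eef_pos: [0.5255, -0.1714, 0.1301]
tcp_rot: [0.899, -0.418, -0.117, -0.057]
contact_force: [0.4, 0.1, -2.9]
opening: 0.199
time: 17.63
eef_pos: [0.5201, -0.1648, 0.1333]
tcp_rot: [0.904, -0.421, -0.07, -0.034]
contact_force: [-0.7, 0.4, -1.4]
opening: 0.2
time: 18.05
eef_pos: [0.5017, -0.1426, 0.1437]
tcp_rot: [0.905, -0.421, 0.048, 0.021]
contact_force: [-0.1, 0.3, -1.4]
opening: 0.193
time: 18.47
eef_pos: [0.4907, -0.1292, 0.1494]
tcp_rot: [0.899, -0.417, 0.118, 0.054]
contact_force: [-0.7, -0.3, -1.4]
opening: 0.199
time: 18.72
eef_pos: [0.4915, -0.1301, 0.1498]
tcp_rot: [0.899, -0.418, 0.119, 0.054]
contact_force: [0.2, 1.4, -0.8]
opening: 0.199
lip [ 0.485 -0.123  0.036] psi 130.1 phi -55.0 bin x -279.4 lat(e) 39.7 mm
[ 0.222  1.35  -0.814]
scene [(34, [177, 145]), (207, [304, 164]), (25, [230, 185]), (27, [226, 196]), (45, [216, 198]), (13, [486, 269]), (202, [3, 359])]
side [(14, [278, 105]), (295, [269, 118]), (50, [505, 168]), (145, [218, 180]), (12, [46, 215]), (16, [259, 218]), (87, [31, 233]), (11, [39, 234]), (17, [30, 243]), (46, [9, 257]), (67, [194, 255]), (74, [180, 261]), (60, [180, 274])]
```

```bash
python3 -m jog '{"travel":[[0,0,10],[0,0,25],[0,0,30],[0,0,30],[0,0,25]],"dr":[[0,0,0],[0,0,0],[0,0,0],[0,0,0],[0,0,0]],"jaw":[255,255,255,255,255]}'
python3 - <<'E'
from sc import *
a=now()
W=[a,pose((.4072,-.3107,.10),118,0),pose((.4072,-.3107,.006),118,0)]
for x,y in zip(W,W[1:]): step(x,y)
E
```

```text
time: 19.23
eef_pos: [0.4915, -0.1296, 0.273]
tcp_rot: [0.899, -0.417, 0.12, 0.054]
contact_force: [-0.0, -0.4, -0.2]
opening: 0.197
travel [ -38.  -268.  -115.5] dr [ 45.7  31.1 -11.2] rows 8 each [ -4.8 -33.5 -14.4] [ 5.71  3.89 -1.4 ]
travel [  0.   0. -94.] dr [0. 0. 0.] rows 3 each [  0.    0.  -31.3] [0. 0. 0.]
```

```bash
python3 -m jog '{"travel":[[-3.8,-26.8,-8],[-3.8,-26.8,-8],[-3.8,-26.8,-8],[-3.8,-26.8,-12],[-3.8,-26.8,-14]],"dr":[[4.57,3.11,-1.12],[4.57,3.11,-1.12],[4.57,3.11,-1.12],[4.57,3.11,-1.12],[4.57,3.11,-1.12]],"jaw":[255,255,255,255,255]}'
python3 -m jog '{"travel":[[-3.8,-26.8,-14],[-3.8,-26.8,-14],[-3.8,-26.8,-14],[-3.8,-26.8,-12],[-3.8,-26.8,-11.5]],"dr":[[4.57,3.11,-1.12],[4.57,3.11,-1.12],[4.57,3.11,-1.12],[4.57,3.11,-1.12],[4.57,3.11,-1.12]],"jaw":[255,255,255,255,255]}'
python3 -m jog '{"travel":[[0,0,0],[0,0,0],[0,0,0]],"dr":[[0,0,0],[0,0,0],[0,0,0]],"jaw":[255,255,255]}'
python3 - <<'E'
from sc import *
lipnow();a=now();print(get_state()["contact_force"])
step(a,pose((.4072,-.3107,.004),118,0))
s=read_camera("scene");d=read_camera("side")
np.save("pics/f.npy",dict(s=s,d=d))
cv2.imwrite("pics/t2.png",np.hstack([cv2.resize(s[150:225,200:275,::-1],(400,400),interpolation=cv2.INTER_CUBIC),cv2.resize(d[165:240,210:285,::-1],(400,400),interpolation=cv2.INTER_CUBIC)]))
m=cv2.inRange(cv2.cvtColor(s,cv2.COLOR_RGB2HSV),(12,140,70),(28,255,255));k,l,t,c=cv2.connectedComponentsWithStats(m);print([(int(t[i,4]),c[i].round().astype(int).tolist(),onz(cam("scene"),c[i],.015)[:2]) for i in range(1,k) if 8<t[i,4]<400])
E
```

```text
time: 19.65
eef_pos: [0.4727, -0.2656, 0.222]
tcp_rot: [0.879, -0.465, -0.089, -0.064]
contact_force: [1.4, -0.3, -0.6]
opening: 0.196
time: 20.07
eef_pos: [0.4532, -0.3997, 0.1544]
tcp_rot: [0.805, -0.484, -0.295, -0.177]
contact_force: [1.3, -0.4, -0.6]
opening: 0.197
time: 20.32
eef_pos: [0.4534, -0.3977, 0.1544]
tcp_rot: [0.805, -0.484, -0.294, -0.177]
contact_force: [0.0, -0.6, -0.0]
opening: 0.199
lip [ 0.407 -0.311  0.097] psi 118.0 phi 0.1 bin x -478.3 lat(e) -3.3 mm
[ 0.043 -0.633 -0.009]
travel [  0.1   0.  -92.9] dr [-0.1 -0.  -0. ] rows 3 each [  0.   0. -31.] [-0.03 -0.01 -0.01]
[(213, [108, 213], array([0.329, 0.287])), (201, [3, 359], array([-0.182,  0.499]))]
```

View pics/t2.png

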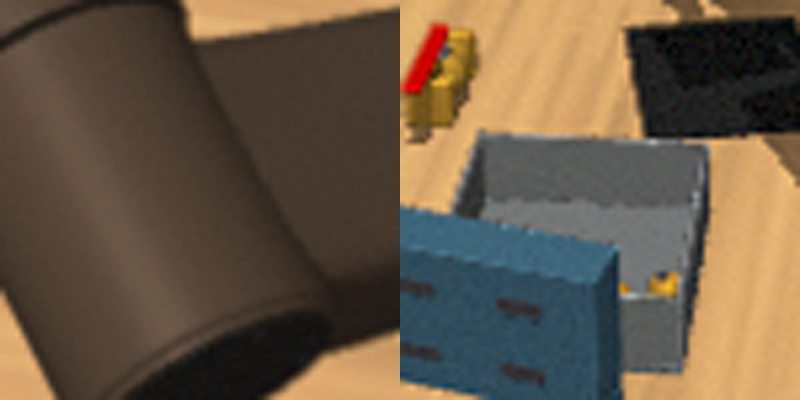

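Side view: the tray shows balls at its near wall, about (625–665, 285), and none on the bench around it. The scene view is blocked by the arm, so I'll count from it once the arm is clear. Now I'll set the scoop down.

```bash
python3 -m jog '{"travel":[[0,0,-15],[0,0,-22],[0,0,-22],[0,0,-15],[0,0,-10]],"dr":[[0,0,0],[0,0,0],[0,0,0],[0,0,0],[0,0,0]],"jaw":[255,255,255,255,255]}'
python3 -m jog '{"travel":[[0,0,-4],[0,0,-2],[0,0,0],[0,0,0]],"dr":[[0,0,0],[0,0,0],[0,0,0],[0,0,0]],"jaw":[255,255,255,255]}'
python3 -m jog '{"travel":[[0,0,-2],[0,0,-1],[0,0,0],[0,0,0]],"dr":[[0,0,0],[0,0,0],[0,0,0],[0,0,0]],"jaw":[255,255,255,255]}'
python3 - <<'E'
from sc import *
lipnow()
E
```

```text
time: 20.83
eef_pos: [0.4529, -0.396, 0.0691]
tcp_rot: [0.805, -0.483, -0.295, -0.176]
contact_force: [-0.0, 0.5, -1.4]
opening: 0.196
time: 21.17
eef_pos: [0.4536, -0.3981, 0.0654]
tcp_rot: [0.806, -0.484, -0.293, -0.176]
contact_force: [-0.1, -0.2, -0.9]
opening: 0.193
time: 21.5
eef_pos: [0.4531, -0.3976, 0.0615]
tcp_rot: [0.805, -0.484, -0.294, -0.176]
contact_force: [-1.0, 0.4, -1.8]
opening: 0.201
lip [ 0.407 -0.311  0.004] psi 118.0 phi 0.1 bin x -478.2 lat(e) -3.5 mm
```

```bash
python3 -m jog '{"travel":[[0,0,-1],[0,0,0],[0,0,0]],"dr":[[0,0,0],[0,0,0],[0,0,0]],"jaw":[255,255,255]}'
python3 -m jog '{"travel":[[0,0,-1],[0,0,0],[0,0,0]],"dr":[[0,0,0],[0,0,0],[0,0,0]],"jaw":[255,255,255]}'
```

```text
time: 21.75
eef_pos: [0.4532, -0.3978, 0.0614]
tcp_rot: [0.805, -0.484, -0.294, -0.177]
contact_force: [-0.5, -0.9, 4.3]
opening: 0.198
time: 22.0
eef_pos: [0.4533, -0.3979, 0.0613]
tcp_rot: [0.805, -0.483, -0.294, -0.177]
contact_force: [-0.8, 0.2, 7.1]
opening: 0.2
```

Firmly on the mat (7 N). Opening slowly, then backing off along the tool axis.

```bash
python3 -m jog '{"travel":[[0,0,1],[0,0,0],[0,0,0],[0,0,0],[0,0,0]],"dr":[[0,0,0],[0,0,0],[0,0,0],[0,0,0],[0,0,0]],"jaw":[255,190,170,150,120]}'
python3 -m jog '{"travel":[[0,0,0],[0,0,0],[0,0,0],[0,0,0]],"dr":[[0,0,0],[0,0,0],[0,0,0],[0,0,0]],"jaw":[100,60,0,0]}'
python3 -m jog '{"travel":[[2,-4,5],[5,-9,11],[7.5,-14,19],[8,-15,20],[8,-15,25]],"dr":[[0,0,0],[0,0,0],[0,0,0],[0,0,0],[0,0,0]],"jaw":[0,0,0,0,0]}'
python3 -m jog '{"travel":[[6,-10,35],[0,0,40],[0,0,30],[0,0,0],[0,0,0]],"dr":[[0,0,0],[0,0,0],[0,0,0],[0,0,0],[0,0,0]],"jaw":[0,0,0,0,0]}'
python3 - <<'E'
from sc import *
a=now();st=get_state();print(st["eef_pos"],st["contact_force"])
im=read_camera("wrist");s=read_camera("scene");d=read_camera("side");np.save("pics/e.npy",dict(st=st,im=im,s=s,d=d))
c=cam("wrist",st)
hsv=cv2.cvtColor(im,cv2.COLOR_RGB2HSV)
m=cv2.inRange(hsv,(12,130,60),(28,255,255));k,l,t,cc=cv2.connectedComponentsWithStats(m)
print("brass wrist",[(int(t[i,4]),cc[i].round().astype(int).tolist(),onz(c,cc[i],.015)[:2]) for i in range(1,k) if 15<t[i,4]<2000])
# mat and pan (light grey) in wrist view
g=cv2.inRange(hsv,(0,0,120),(179,45,255));k,l,t,cc=cv2.connectedComponentsWithStats(g)
for i in range(1,k):
  if t[i,4]>300:
    b=cv2.boxPoints(cv2.minAreaRect(np.argwhere(l==i)[:,::-1].astype(np.float32)));print("grey",int(t[i,4]),t[i,:4],onz(c,cc[i],.01)[:2])
print("expected scoop origin px",proj(c,(.426,-.346,.004)),"rear bottom corners",[proj(c,(.426+.04*.469+s1*.883,-.346-.04*.883+s1*.469,.004)) for s1 in(.038,-.038)])
E
```

```text
time: 22.42
eef_pos: [0.4529, -0.3971, 0.0595]
tcp_rot: [0.805, -0.484, -0.295, -0.177]
contact_force: [0.4, -0.1, -0.2]
opening: 0.525
time: 22.75
eef_pos: [0.4531, -0.3974, 0.0602]
tcp_rot: [0.805, -0.484, -0.294, -0.176]
contact_force: [-0.5, 0.7, 0.4]
opening: 0.989
time: 23.17
eef_pos: [0.4835, -0.4546, 0.1402]
tcp_rot: [0.805, -0.483, -0.295, -0.177]
contact_force: [-0.4, -0.3, -0.3]
opening: 0.999
time: 23.58
eef_pos: [0.4904, -0.4657, 0.2493]
tcp_rot: [0.806, -0.484, -0.291, -0.175]
contact_force: [-0.3, 1.2, -0.3]
opening: 0.999
[ 0.49  -0.466  0.249] [-0.256  1.166 -0.291]
brass wrist [(1677, [89, 85], array([ 0.604, -0.305])), (76, [144, 206], array([ 0.488, -0.078])), (334, [172, 218], array([ 0.434, -0.06 ])), (74, [66, 236], array([0.602, 0.117])), (68, [83, 234], array([0.572, 0.09 ])), (64, [75, 247], array([0.582, 0.167])), (115, [295, 338], array([-0.438,  0.824])), (25, [157, 364], array([-0.152,  2.269]))]
grey 2577 [216  86  73  66] [ 0.428 -0.348]
grey 897 [  3 145  42  33] [ 0.675 -0.111]
grey 1438 [343 144  47  41] [ 0.237 -0.338]
grey 4525 [ 34 183 160  91] [0.536 0.085]
grey 475 [487 256  25  40] [-0.452 -0.145]
grey 1796 [407 265  74  43] [-0.402 -0.014]
grey 795 [256 304  64  41] [-0.267  0.591]
grey 832 [148 319  70  19] [0.104 0.881]
grey 1112 [139 339  68  27] [-0.066  1.572]
expected scoop origin px [251.315 109.475] rear bottom corners [array([216.959,  82.464]), array([285.824,  82.588])]
```

```bash
cat > cnt.py <<'E'
from sc import *
cs=cam("scene");s=read_camera("scene")
big=cv2.resize(s,None,fx=6,fy=6,interpolation=cv2.INTER_CUBIC)
m=cv2.inRange(cv2.cvtColor(big,cv2.COLOR_RGB2HSV),(12,120,60),(28,255,255));k,l,t,c=cv2.connectedComponentsWithStats(m)
print("all",[(round(t[i,4]/36),(c[i]/6).round().tolist(),onz(cs,c[i]/6,.015)[:2]) for i in range(1,k) if 250<t[i,4]<15000])
dt=cv2.distanceTransform(m,cv2.DIST_L2,5)
pk=(dt==cv2.dilate(dt,np.ones((25,25))))&(dt>9)
for y,x in np.argwhere(pk):
    p=onz(cs,(x/6,y/6),.015)
    if .39<p[0]<.56 and -.2<p[1]<0: print("tray peak",(x/6,y/6),"r",dt[y,x]/6,p[:2])
E
python3 -m jog '{"travel":[[0,-20,20],[0,-38,15],[-10,-38,10],[-10,-38,0],[-15,-30,0]],"dr":[[0,0,0],[0,0,0],[0,0,0],[0,0,0],[0,0,0]],"jaw":[0,0,0,0,0]}'
python3 -m jog '{"travel":[[-20,-30,0],[-25,-25,0],[-15,-10,0],[0,0,0],[0,0,0]],"dr":[[0,0,0],[0,0,0],[0,0,0],[0,0,0],[0,0,0]],"jaw":[0,0,0,0,0]}'
python3 cnt.py
```

```text
time: 24.15
eef_pos: [0.4542, -0.6299, 0.2885]
tcp_rot: [0.805, -0.483, -0.295, -0.177]
contact_force: [-0.1, -0.7, -0.1]
opening: 0.994
time: 24.57
eef_pos: [0.3932, -0.694, 0.287]
tcp_rot: [0.804, -0.484, -0.296, -0.178]
contact_force: [0.1, 0.7, -0.3]
opening: 1.001
all [(22, [251.0, 138.0], array([ 0.671, -0.113])), (59, [508.0, 143.0], array([ 0.816, -1.017])), (41, [177.0, 145.0], array([0.601, 0.124])), (39, [184.0, 155.0], array([0.57 , 0.095])), (54, [481.0, 159.0], array([ 0.735, -0.909])), (31, [231.0, 186.0], array([ 0.489, -0.079])), (13, [216.0, 196.0], array([ 0.447, -0.037])), (58, [489.0, 217.0], array([ 0.522, -0.933])), (210, [3.0, 359.0], array([-0.183,  0.497]))]
tray peak (np.float64(231.0), np.float64(185.66666666666666)) r 2.896383 [ 0.489 -0.079]
tray peak (np.float64(215.16666666666666), np.float64(195.5)) r 1.5328165 [ 0.447 -0.036]
```

```bash
python3 -m jog '{"travel":[[-20,-12,5],[-35,-18,5],[-35,-18,5],[-35,-16,5],[-35,-14,5]],"dr":[[0,0,-3],[0,0,-4],[0,0,-4],[0,0,-4],[0,0,-4]],"jaw":[0,0,0,0,0]}'
python3 -m jog '{"travel":[[-35,-10,0],[-35,-8,0],[-20,0,0],[0,0,0],[0,0,0]],"dr":[[0,0,-4],[0,0,-4],[0,0,-2],[0,0,0],[0,0,0]],"jaw":[0,0,0,0,0]}'
python3 cnt.py
python3 - <<'E'
from sc import *
cs=cam("scene");s=read_camera("scene")
h=cv2.cvtColor(s,cv2.COLOR_RGB2HSV)
g=cv2.inRange(h,(0,0,120),(179,60,255))[195:240,280:345];n,l,t,c=cv2.connectedComponentsWithStats(g);i=1+np.argmax(t[1:,4])
print("pan",t[i],c[i]+[280,195],onz(cs,c[i]+[280,195],.012)[:2],"expected centre",proj(cs,(.426,-.346,.008)))
E
```

```text
time: 25.03
eef_pos: [0.2359, -0.7708, 0.3152]
tcp_rot: [0.714, -0.61, -0.261, -0.223]
contact_force: [-0.7, -0.9, -1.0]
opening: 0.999
time: 25.45
eef_pos: [0.1443, -0.7891, 0.3153]
tcp_rot: [-0.658, 0.67, 0.241, 0.245]
contact_force: [0.5, -0.4, -0.9]
opening: 1.005
all [(22, [251.0, 138.0], array([ 0.671, -0.114])), (41, [177.0, 145.0], array([0.601, 0.124])), (40, [184.0, 155.0], array([0.57 , 0.095])), (30, [231.0, 186.0], array([ 0.489, -0.079])), (30, [227.0, 196.0], array([ 0.451, -0.073])), (64, [218.0, 199.0], array([ 0.436, -0.048])), (43, [311.0, 268.0], array([ 0.265, -0.366])), (210, [3.0, 359.0], array([-0.183,  0.497]))]
tray peak (np.float64(231.0), np.float64(185.66666666666666)) r 2.8635664 [ 0.489 -0.079]
tray peak (np.float64(226.83333333333334), np.float64(196.16666666666666)) r 2.8645995 [ 0.451 -0.073]
tray peak (np.float64(216.33333333333334), np.float64(197.16666666666666)) r 3.0 [ 0.442 -0.041]
pan [ 15  10  29  17 335] [309.415 214.337] [ 0.435 -0.339] expected centre [311.09  217.915]
```

Run:
```python
from sc import *
def cnt(im,c,roi,thr,k,lo):
    f=8;x0,y0,x1,y1=roi
    big=cv2.resize(im[y0:y1,x0:x1],None,fx=f,fy=f,interpolation=cv2.INTER_CUBIC)
    m=cv2.inRange(cv2.cvtColor(big,cv2.COLOR_RGB2HSV),lo,(32,255,255))
    m=cv2.morphologyEx(m,cv2.MORPH_CLOSE,np.ones((13,13)))
    dt=cv2.GaussianBlur(cv2.distanceTransform(m,cv2.DIST_L2,5),(9,9),0);pk=(dt==cv2.dilate(dt,np.ones((k,k))))&(dt>thr)
    print("mask px",m.sum()/255/f/f)
    for y,x in np.argwhere(pk): p=(x0+x/f,y0+y/f);print(np.round(p,1),"r",round(dt[y,x]/f,2),onz(c,p,.015)[:2])
s=read_camera("scene");print("scene");cnt(s,cam("scene"),(208,160,268,218),10,21,(8,90,25))
d=np.load("pics/e.npy",allow_pickle=True).item();print("wrist");cnt(d["im"],cam("wrist",d["st"]),(120,185,210,245),15,25,(8,90,25))
v=read_camera("side");print("side ball bin px");cnt(v,cam("side"),(185,240,240,305),10,25,(12,140,60))
np.save("pics/z.npy",dict(s=s,v=v))
c=cam("scene");print("tray corners inner px",[proj(c,p).round(1) for p in[(.535,-.03,.05),(.396,-.035,.05)]])
# coarse print of cluster: hue/val around (205..232,188..206)
h=cv2.cvtColor(s,cv2.COLOR_RGB2HSV)[186:208,210:234]
for r in h: print("".join("#" if 8<=p[0]<=32 and p[1]>120 and p[2]>100 else "+" if 8<=p[0]<=32 and p[1]>80 else "b" if p[2]<60 else "." for p in r))
h=cv2.cvtColor(d["im"],cv2.COLOR_RGB2HSV)[198:232,136:192]
for r in h: print("".join("#" if 8<=p[0]<=32 and p[1]>120 and p[2]>100 else "+" if 8<=p[0]<=32 and p[1]>80 else "b" if 100<p[0]<130 and p[1]>60 else "." for p in r))
```

```text
scene
mask px 1287.75
[208. 160.] r 8.39 [0.566 0.012]
[232.1 160. ] r 4.46 [ 0.579 -0.066]
[232.2 160. ] r 4.46 [ 0.579 -0.067]
[232.4 160. ] r 4.46 [ 0.579 -0.067]
[232.5 160. ] r 4.46 [ 0.579 -0.068]
[232.6 160. ] r 4.46 [ 0.579 -0.068]
[232.8 160. ] r 4.46 [ 0.579 -0.068]
[232.9 160. ] r 4.46 [ 0.579 -0.069]
[233. 160.] r 4.46 [ 0.579 -0.069]
[249.4 160. ] r 6.46 [ 0.589 -0.122]
[267.9 160. ] r 9.04 [ 0.599 -0.182]
[267.9 173.4] r 2.34 [ 0.551 -0.189]
[267.9 173.5] r 2.34 [ 0.551 -0.189]
[267.9 173.6] r 2.34 [ 0.55  -0.189]
[267.9 173.8] r 2.34 [ 0.55  -0.189]
[267.9 173.9] r 2.34 [ 0.55  -0.189]
[267.9 174. ] r 2.34 [ 0.549 -0.189]
[267.9 174.1] r 2.34 [ 0.549 -0.189]
[231.  185.6] r 2.92 [ 0.489 -0.079]
[226.8 196.2] r 2.93 [ 0.451 -0.073]
[216.5 197.2] r 3.15 [ 0.442 -0.041]
[216.6 199.8] r 2.99 [ 0.433 -0.043]
[220.5 201.4] r 2.0 [ 0.43  -0.056]
[220.5 201.5] r 2.0 [ 0.43  -0.056]
[208.  217.9] r 10.37 [ 0.369 -0.028]
[267.9 217.9] r 8.51 [ 0.401 -0.212]
wrist
mask px 1020.109375
[144.8 205.5] r 4.93 [ 0.489 -0.08 ]
[165.1 214.2] r 5.64 [ 0.45  -0.067]
[183.2 214.8] r 5.71 [ 
[... 2050 characters left out ...]
###+..++##+.....
........................##########+#########++++++......
.......................+######################+.........
.......................++##############++#####+.........
........................++############+++++###+.........
.........................+#############++++###+.........
..........................+######++###########..........
..........................+#####++.+##########..........
..........................++###+...+#########+..........
....................................+#######+...........
.....................................+#####++...........
......................................++++..............
.......................................................+
```

The scene mask separates six balls in the tray, at pixels (231,186), (227,196), (216,196), (216,201), (221,201) and (228,203). The ball bin shows no brass, and the scoop stands where intended. Handing in.

```bash
python3 -c "
from plant import *
print(sign_off()); print(get_state()['time'])"
```

```text
the job is handed in; nothing more can be done
None
the job is handed in; nothing more can be done
```

All six brass balls are in the grey tray. The middle-sized scoop is back flat in the middle of its black mat and released, and the job was handed in at about 26 s of the 67 s.

**What I did:** I gripped the scoop by its handle, set it down once to correct a grasp about 15 mm too high, then entered the ball bin under the beam from its open end. I pushed up to the sloped back, tilted the scoop up with all six balls and tipped them low into the tray. I never brought the gripper near the balls. The largest force I read was about 15 N, during the push.

**Last checks:**
- **Balls:** six separate balls show in the tray in the scene image. An automatic peak count resolved only five of them, and I told the sixth apart in the mask printout. The ball bin shows no brass, and I saw no ball outside the tray.
- **Scoop:** it was pressed flat onto the mat at 7 N before release. The wrist view puts it within about 3 mm of the mat's centre. The scene estimate was about 1 cm off, but it used only the visible part of the pan.
- **Other things:** the three plugs are still in their bin. I never went near the valve, tape or carton, but I didn't re-measure where they are.
- **Force reading:** it drifted by about 1–2 N, so I treated the weight check on the loaded scoop as supporting evidence only.

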